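# Lever up a stiff fixture plate and wedge it

## Task

Jack up the front lip of the heavy hinged fixture plate: stand the red fulcrum block on the green bed's ledge in front of the lip, then put the tip of the pry bar under the lip and lever the plate up over the block as far as it will go (its stiff hinge holds it there). Then take the bar out and lay it flat on the bench, and push the wooden wedge, thin end first, along the ledge under the raised lip until it stops tight against it. Move the plate only with the bar and the wedge, never with the gripper, and leave the gear, hex key stand and small loose flange alone.

Things in the scene. Friction and masses are not known exactly. Their poses are not given: they have to be found in the camera images.
- bed: green machine bed fixed to the bench, 220 mm along x, flat top 50 mm above the bench. Origin: on the bench straight below the middle of the plate's front lip; z up, x along the lip, +y straight out from it. Bare ledge from y = 0 to +75 mm (8 mm high foot to +81). Under the plate it is free to y = -110 mm. Highest: a flange bolted on the plate, 45 to 130 mm behind the lip, 130 mm above the bench
- plate_lip (a point): middle of the lower front edge of the steel fixture plate (200 mm along the bed's x, 150 mm deep, 14 mm thick, 2.3 kg with its flange); 28 mm above the bed's top when the plate is down, about 46 mm when fully up
- plate (a joint): tilt of the plate about its rear hinge, 150 mm behind the lip; 0 = down (level), grows as the lip rises, stop at 0.12 rad. The hinge is stiff: lifting at the lip takes about 30 N, and the plate stays where it is left
- block: red fulcrum block with a round steel ridge along its x on top; 44 mm along x (the ridge), 36 mm along y, 22 mm high to the top of the ridge (red sides 15 mm high). Origin: centre of its underside, z up. (The bench's tall blue corner post stands about 0.2 m left of the loose parts: keep the arm off it)
- bar: straight steel pry bar, 200 mm along its y, 22 mm wide, 10 mm thick, 0.3 kg; lies on its flat underside. Blue and black grip, 26 mm wide and 14 mm high, from y = +4 to +100 mm; chisel tip at y = -100 mm, tapered from below over the last 28 mm to 3.5 mm thick. Origin: middle of the underside, z up
- bar_tip (a point): upper edge of the bar's chisel tip (bar frame y = -100 mm, z = 10 mm)
- wedge: wooden wedge, 115 mm along its y, 40 mm wide; thin end (17 mm high) at y = -57.5 mm, thick end (50 mm high) at y = +57.5 mm, flat underside. Origin: centre of the underside, z up
- wedge_face (a point): middle of the wedge's sloping top face, 33.5 mm above its underside; z is square to the slope
- spare_gear: steel spur gear, 69 mm, 22 mm high, bystander; origin at the centre of its underside
- key_stand: black holder with hex keys, 37 x 75 mm, 84 mm high, bystander; origin at the centre of its underside
- spare_flange: small turned steel flange, 63 mm, 18 mm high, bystander; origin at the centre of its underside
Not all that is in view belongs to the job. Of the things that look like the block, take the one that is farthest to the robot's right at the start.

How it is judged:
By the outcome, as a careful person would: the job done as asked, in the order asked, and still so for the second after the job is handed in, with the robot touching nothing.
It also fails if it takes over 72 s, if anything falls off the work surface, if the arm or the gripper's body presses on something with over 40 N, if the wrist force passes 120 N, or if a joint passes its speed limit or range.

## Robot

A 7-joint arm with a two-finger parallel gripper is mounted at the origin on a cart in front of the work surface, level with it; the furniture and walls round the work are solid. World frame = base frame: x ahead of the robot, y to its left, z up, the work surface at z = 0. Lengths are in m, angles in rad, forces in N, time in s.
With the tool pointing down it reaches from about 0.35 to 0.9 m from the base axis. Payload 8.1 kg.
Tool frame: the origin (TCP) lies between the finger pads; the fingertips stand 19 mm ahead of it and the grasp point (between the pads) is the TCP; y points along the fingers, x is the direction in which the jaws open and shut, and the axes are right-handed (so a half turn about y gives the same grasp; the last joint's range is limited). The gripper opens to 92 mm and grips with 3 to 60 N. Pads are 19 mm wide; open, the fingers measure 130 mm over their backs; the gripper's body (75 mm by 190 mm) begins 47 mm behind the grasp point.
Start: joints at [-1.448, 0.434, 0.025, 1.573, -0.012, 1.134, -0.075], TCP at [0.14, 0.609, 0.246] pointing down, gripper open.
Joint ranges: [-2.62, 2.62], [-0.44, 2.09], [-1.27, 1.32], [0.08, 2.57], [-1.32, 4.46], [0.12, 2], [-2.74, 2.74]. Speed limits (rad/s): [2.22, 2.22, 3.01, 3.01, 3.14, 3.14, 3.14].

## Interface

Orientations are given as a rotation vector (axis times angle).
In Python, from cell import arm gives the robot as it stands.
- The arm moves only by the tool move_arm, never from a script. Its argument "series" is a list of rows, each an object of numbers: "x", "y", "z": the shift along the tool's x, y, z in cm; "rx", "ry", "rz": the turn, a rotation vector about the tool's x, y, z in rad. In form: [{"x": .., "y": .., "z": .., "rx": .., "ry": .., "rz": ..}, ...]. A call has 1 to 12 rows; each row shifts and turns the pose as measured when the row begins, along the tool's axes as they then stand; what a row does not reach is not made up. A row lasts 1/8 s, in which the tool goes at most 62.5 mm and 10.7 degrees, less where a joint would pass 70% of its speed; a pose out of reach is approached as far as the arm can. A call is refused whole if a number of a shift passes 6.25 or a number of a turn 0.188, either way. A call with a gripper value outside its range is refused whole. "jaw" is the finger opening in cm, from 0 to 9.18, set as the call begins (left out, the last holds). The fingers move at their own pace and stop on an object; "newtons" is the grip in N (left out, the last holds). Time passes only in rows, so rows that do not move let the fingers close. It gives the time, the measured TCP pose, the force and the opening at its end, in the units of the state.
- arm.observe(): the state, without advancing time (a new reading comes with each control period).
- arm.get_image(name): name is "scene" or "side" or "wrist"; returns the picture (480x640x3 uint8, blue, green, red); there is no depth.
- arm.camera_params(name): a dict with "K" (3x3 intrinsics, pixels), "R" (3x3) and "t" (3): a world point X has camera coordinates R X + t; the wrist camera has in their place "tool_from_camera" (4x4, takes a point from camera to tool coordinates, whose origin is the TCP and whose axes are the tool frame's). Camera axes: x right, y down, z forward; pixel columns grow to the right and rows downward; lengths in m; the calibration is good to about 2 mm. A picture is of the moment at which its call begins: read the wrist's pose just before it. camera_params takes no time and is no camera call.
- arm.sign_off(): hands the job in, once; it reports no verdict.
The state is a dict: "clock": time; "joints": joint angles; "dq": joint speeds; "joint_efforts": joint torques, N m; "position": TCP position; "ee_rot": TCP orientation; "force": force on the tool from outside, world axes, zero at the start; "ft_torque": the same for the moment, N m; "width": opening from 0.0 (shut) to 1.0 (fully open).
Only numpy, scipy, OpenCV 4.12 (cv2) and the standard library are available. Lean on these libraries where they do the work, as an engineer would, in place of code of your own. Each camera call takes 0.05 s, during which the arm holds its last target.

## Working session

There is one attempt and no reset: what is moved stays moved. The work goes in short steps, Python scripts to look and compute and a tool call to move; the robot and the scene stay as the last step left them, time stands still between calls to the robot, and variables do not carry over. Pictures are saved under pics/ and viewed, and the job is handed in when it is done.

Besides the shell and the picture viewer there is one more tool, called after "Request:" as a command line: name --argument value ..., lists and objects as JSON in quotes. move_arm: Moves the arm, as the interface text tells. Its arguments: {"type":"object","properties":{"series":{"type":"array","items":{"type":"object","properties":{"x":{"type":"number"},"y":{"type":"number"},"z":{"type":"number"},"rx":{"type":"number"},"ry":{"type":"number"},"rz":{"type":"number"}}}},"jaw":{"type":"number"},"newtons":{"type":"number"}},"required":["series"]}

```bash
ls; mkdir -p pics; python3 - <<'E'
from cell import arm
import cv2
print(arm.observe())
for n in ["scene","side","wrist"]:
    print(n,arm.camera_params(n))
    cv2.imwrite(f"pics/{n}0.png",arm.get_image(n))
E
```

```text
pics
{'clock': 0.0, 'joints': array([-1.44761203,  0.43522135,  0.02500283,  1.57410338, -0.01162756,
        1.13396188, -0.0751122 ]), 'dq': array([ 0.00062217, -0.00125898, -0.00108085, -0.00063899, -0.00093606,
        0.00171733,  0.00142584]), 'joint_efforts': array([ 2.74239092e-04, -6.67856169e+01,  9.85035449e-01, -3.14446843e+01,
       -6.04438107e-02,  4.32651769e-02,  1.92344050e-04]), 'position': array([0.13987426, 0.60866155, 0.24494386]), 'ee_rot': array([-1.30871532, -1.040406  ,  1.04229007]), 'force': array([ 0.20831929,  0.23378728, -0.34743819]), 'ft_torque': array([-0.0087363 , -0.00970578, -0.00686287]), 'width': 1.0007452454053398}
scene {'K': array([[433.46835948,   0.        , 323.66318371],
       [  0.        , 433.46835948, 243.85442237],
       [  0.        ,   0.        ,   1.        ]]), 'R': array([[-0.82908572, -0.55894586, -0.01401371],
       [-0.42395911,  0.64480493, -0.63599156],
       [ 0.36452096, -0.52135029, -0.77156876]]), 't': array([0.54033212, 0.28496249, 0.85436024])}
side {'K': array([[443.44022295,   0.        , 321.40565229],
       [  0.        , 443.44022295, 232.97243914],
       [  0.        ,   0.        ,   1.        ]]), 'R': array([[ 0.77065774, -0.63691969,  0.02049293],
       [-0.40939753, -0.51949305, -0.75001375],
       [ 0.48834446,  0.56961415, -0.66110469]]), 't': array([-0.45756032,  0.33822601,  0.78834889])}
wrist {'K': array([[344.00997051,   0.        , 324.33150094],
       [  0.        , 344.00997051, 240.47381595],
       [  0.        ,   0.        ,   1.        ]]), 'tool_from_camera': array([[ 9.99999034e-01,  1.31260521e-03,  4.56809700e-04,
         8.82200667e-04],
       [-9.33886871e-05, -2.64477786e-01,  9.64391773e-01,
        -1.38901798e-01],
       [ 1.38668169e-03, -9.64390884e-01, -2.64477408e-01,
         7.09323923e-02],
       [ 0.00000000e+00,  0.00000000e+00,  0.00000000e+00,
         1.00000000e+00]])}
```

View pics/scene0.png

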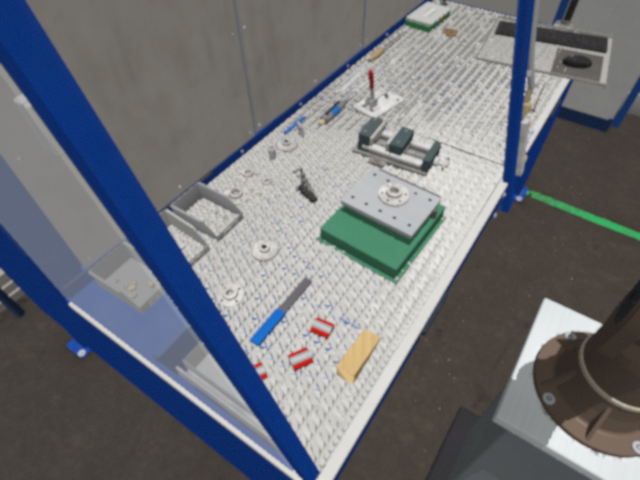

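View pics/side0.png

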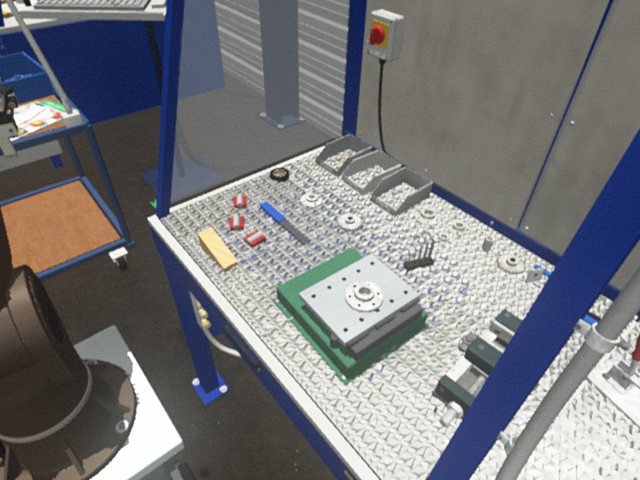

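View pics/wrist0.png

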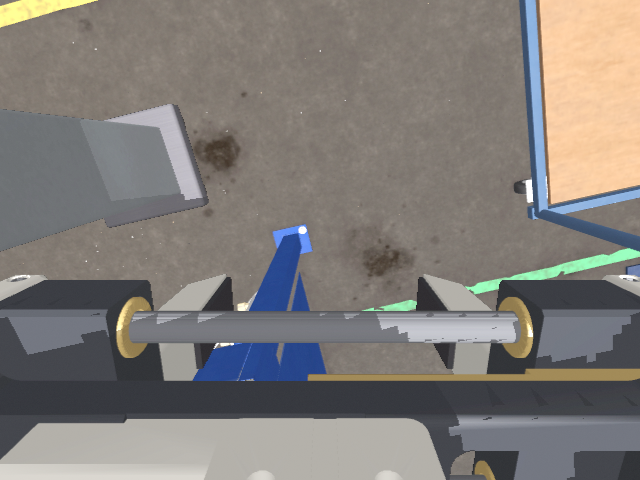

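Scene view: bed at about (385,235), bar (280,312), wedge (358,355). There are three red blocks, at (321,327), (300,358) and (260,370). Next I'll compute their positions.

```bash
cat > h.py <<'E'
import numpy as np, cv2
from cell import arm
from scipy.spatial.transform import Rotation as Ro
P={n:arm.camera_params(n) for n in ["scene","side","wrist"]}
def cam(n,st=None):
    p=P[n]
    if n!="wrist": return p["K"],p["R"],p["t"]
    st=st or arm.observe()
    T=np.eye(4);T[:3,:3]=Ro.from_rotvec(st["ee_rot"]).as_matrix();T[:3,3]=st["position"]
    W=np.linalg.inv(T@p["tool_from_camera"])
    return p["K"],W[:3,:3],W[:3,3]
def ray(c,uv):
    K,R,t=c
    o=-R.T@t; d=R.T@np.linalg.solve(K,[uv[0],uv[1],1]); return o,d/np.linalg.norm(d)
def onz(c,uv,z):
    o,d=ray(c,uv); return o+d*(z-o[2])/d[2]
def two(c1,u1,c2,u2):
    o1,d1=ray(c1,u1);o2,d2=ray(c2,u2)
    s=np.linalg.lstsq(np.c_[d1,-d2],o2-o1,rcond=None)[0]
    a=o1+d1*s[0];b=o2+d2*s[1]; return (a+b)/2,np.linalg.norm(a-b)*1e3
def proj(c,X):
    K,R,t=c; p=K@(R@np.asarray(X,float)+t); return p[:2]/p[2]
def crop(img,u0,v0,u1,v1,name,s):
    cv2.imwrite(name,cv2.resize(img[v0:v1,u0:u1],None,fx=s,fy=s,interpolation=cv2.INTER_CUBIC))
E
python3 - <<'E'
from h import *
np.set_printoptions(precision=4,suppress=True)
st=arm.observe();print(Ro.from_rotvec(st["ee_rot"]).as_matrix())
a=cv2.imread("pics/scene0.png");b=cv2.imread("pics/side0.png")
crop(a,230,170,460,400,"pics/c1.png",2.6*1)
crop(b,180,170,440,390,"pics/c2.png",2.7)
for n,img in (("scene",a),("side",b)):
    c=cam(n);h=cv2.cvtColor(img,cv2.COLOR_BGR2HSV)
    m=(((h[...,0]<8)|(h[...,0]>172))&(h[...,1]>130)&(h[...,2]>70)).astype(np.uint8)
    k,l,s,ce=cv2.connectedComponentsWithStats(m)
    for i in range(1,k):
        if s[i,4]>15: print(n,"red",ce[i],s[i],onz(c,ce[i],0.012))
for uv in [(282,312),(358,355),(265,247),(305,188),(231,293)]: print(uv,onz(cam("scene"),uv,0.01))
E
```

```text
[[ 0.2239 -0.0001 -0.9746]
 [ 0.9746 -0.0011  0.2239]
 [-0.0011 -1.     -0.0001]]
scene red [371.      78.1136] [369  71   4  17  44] [ 0.9453 -0.744   0.012 ]
scene red [324.4839 321.4516] [317 318  16   8  31] [0.5284 0.1794 0.012 ]
scene red [319.2651 332.1325] [311 327  18  11  83] [0.5233 0.207  0.012 ]
scene red [297.5854 351.9268] [289 348  18   9  41] [0.5351 0.2696 0.012 ]
scene red [302.3958 363.5521] [293 358  20  12  96] [0.5119 0.2847 0.012 ]
scene red [263.55 375.7 ] [261 374   6   5  20] [0.5617 0.3487 0.012 ]
side red [376.4929  34.673 ] [370  25  14  19 211] [1.9393 1.1624 0.012 ]
side red [ 57.2353 115.0588] [ 54 113   7   5  17] [0.3312 1.2069 0.012 ]
side red [234.5833 201.5   ] [233 197   4  10  24] [0.5687 0.358  0.012 ]
side red [243.9688 200.8438] [243 196   3  11  32] [0.5912 0.3443 0.012 ]
side red [241.  222.5] [240 217   3  12  36] [0.5337 0.2674 0.012 ]
side red [231.0588 223.2059] [230 218   3  12  34] [0.5112 0.2813 0.012 ]
side red [247.9412 236.1765] [244 233  10   8  17] [0.5184 0.2091 0.012 ]
side red [257.2623 240.4426] [250 236  15  10  61] [0.5283 0.1804 0.012 ]
side red [637.8077 355.7692] [635 351   5   9  26] [ 0.9422 -0.5907  0.012 ]
(282, 312) [0.6209 0.211  0.01  ]
(358, 355) [0.4276 0.2052 0.01  ]
(265, 247) [0.77   0.0864 0.01  ]
(305, 188) [ 0.8106 -0.1422  0.01  ]
(231, 293) [0.7495 0.236  0.01  ]
```

View pics/c1.png

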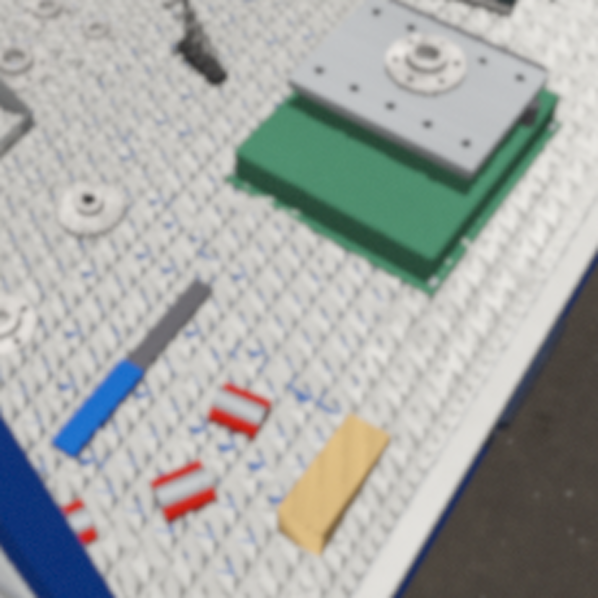

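View pics/c2.png

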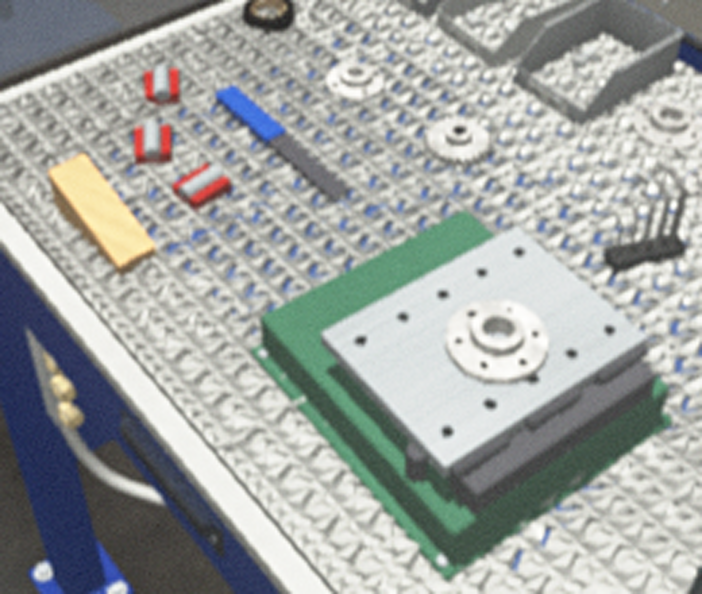

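Block candidates: A, scene (321,327), at world (0.526,0.193). B, scene (300,358), at (0.523,0.277). C, scene (263,372), at (0.575,0.351). The robot's right is −y, so A with the lowest y fits the description. Crop c1 shows it at (240,408) with red sides and a steel ridge. Next: rough bed, bar and wedge geometry.

```bash
python3 - <<'E'
from h import *
np.set_printoptions(precision=4,suppress=True)
a=cv2.imread("pics/scene0.png");b=cv2.imread("pics/side0.png")
f=lambda x,y:(230+x/2.6,170+y/2.6)
g=lambda x,y:(180+x/2.7,170+y/2.7)
A,B=cam("scene"),cam("side")
# bed top corners, ledge front: left(far x) , near
for n,u in (("far",f(237,155)),("near",f(434,265))): print("scene bed ledge top",n,onz(A,u,0.05))
for n,u in (("far",g(467,212)),("near",g(262,318))): print("side bed ledge top",n,onz(B,u,0.05))
print("plate top lip corners scene",onz(A,f(291,82),.092),onz(A,f(473,172),.092))
print("plate top lip corners side",onz(B,g(518,228),.092),onz(B,g(323,333),.092), "rear",onz(B,g(650,347),.092),onz(B,g(452,467),.092))
print("bar tip/end scene",onz(A,f(200,287),.010),onz(A,f(67,447),.014))
print("bar tip/end side",onz(B,g(340,192),.010),onz(B,g(228,95),.014))
print("wedge scene thin top",onz(A,f(354,416),.017),onz(A,f(388,438),.017),"thick",onz(A,f(281,514),.05),onz(A,f(321,533),.05))
print("wedge side thin",onz(B,g(122,265),.017),onz(B,g(153,248),.017),"thick",onz(B,g(50,170),.05),onz(B,g(83,155),.05))
E
```

```text
scene bed ledge top far [ 0.6648 -0.0097  0.05  ]
scene bed ledge top near [0.4502 0.0017 0.05  ]
side bed ledge top far [ 0.6722 -0.0231  0.05  ]
side bed ledge top near [ 0.4564 -0.0119  0.05  ]
plate top lip corners scene [ 0.6523 -0.0835  0.092 ] [ 0.4587 -0.0769  0.092 ]
plate top lip corners side [ 0.66   -0.0947  0.092 ] [ 0.4637 -0.0845  0.092 ] rear [ 0.6478 -0.2489  0.092 ] [ 0.4596 -0.2347  0.092 ]
bar tip/end scene [0.624 0.111 0.01 ] [0.6212 0.3008 0.014 ]
bar tip/end side [0.6263 0.1026 0.01  ] [0.6244 0.2894 0.014 ]
wedge scene thin top [0.4412 0.1497 0.017 ] [0.4083 0.1517 0.017 ] thick [0.438  0.2661 0.05  ] [0.4056 0.2621 0.05  ]
wedge side thin [0.4115 0.1406 0.017 ] [0.444  0.1419 0.017 ] thick [0.4087 0.2568 0.05  ] [0.4428 0.257  0.05  ]
```

```bash
python3 - <<'E'
from h import *
np.set_printoptions(precision=4,suppress=True)
A,B=cam("scene"),cam("side")
for u in [(155,218),(160,215)]: print("side post",onz(B,u,0))
for u in [(300,475),(318,470)]: print("scene post",onz(A,u,0))
a=cv2.imread("pics/scene0.png");b=cv2.imread("pics/side0.png")
crop(a,200,300,400,480,"pics/c3.png",3.5)
crop(b,100,0,300,260,"pics/c4.png",2.3)
print("scene cam",-A[1].T@A[2],"side",-B[1].T@B[2])
for X in [(.14,.609,.246),(.3,.45,.25)]: print(proj(A,X),proj(B,X))
E
```

```text
side post [0.3657 0.4421 0.    ]
side post [0.3819 0.446  0.    ]
scene post [0.3977 0.4514 0.    ]
scene post [0.3759 0.4271 0.    ]
scene cam [0.2574 0.5637 0.848 ] side [ 0.1061 -0.5648  0.7842]
[411.2255 746.7452] [  9.3682 139.2713]
[353.2317 477.4278] [101.8889 143.987 ]
```

View pics/c3.png

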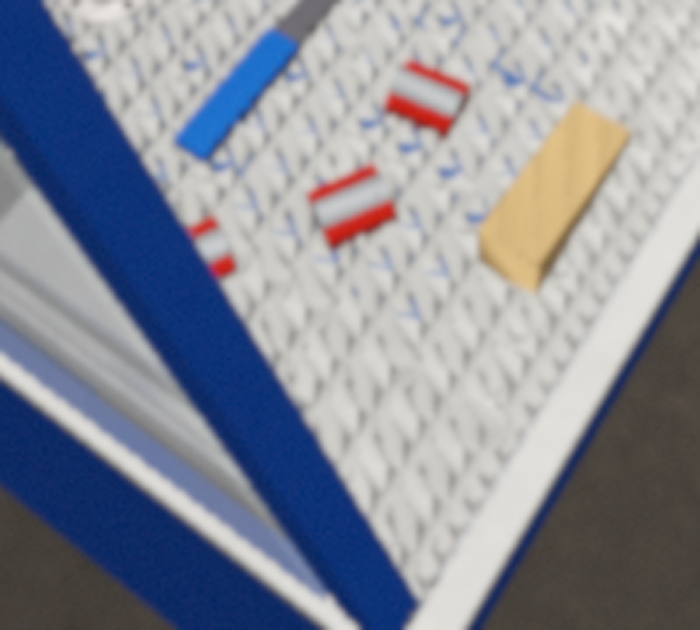

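View pics/c4.png

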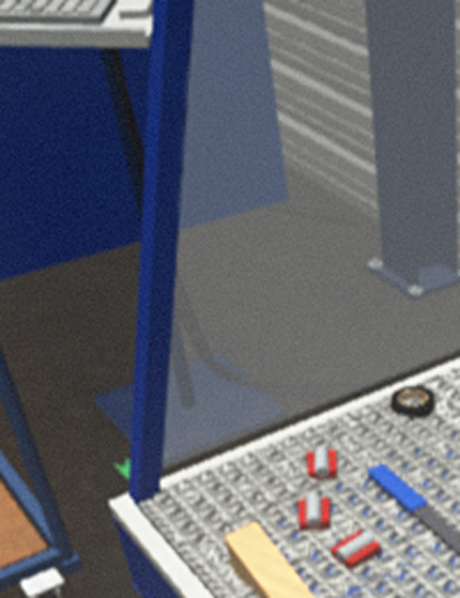

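```bash
cat >> h.py <<'E'
from scipy.spatial.transform import Slerp
def Rtool(yaw,tilt=0.0):
    """tool x = (cos yaw, sin yaw,0), tool y down; then turned by tilt about tool x"""
    c,s=np.cos(yaw),np.sin(yaw)
    x=np.array([c,s,0]);y=np.array([0,0,-1.]);z=np.cross(x,y)
    return np.c_[x,y,z]@Ro.from_rotvec([tilt,0,0]).as_matrix()
def plan(pts,st=None,step=.06,turn=.18):
    """pts: list of (pos,R)"""
    st=st or arm.observe()
    p=np.array(st["position"]);R=Ro.from_rotvec(st["ee_rot"])
    for tp,tR in pts:
        tR=Ro.from_matrix(tR);tp=np.array(tp)
        d=np.linalg.norm(tp-p);ang=(R.inv()*tR).magnitude()
        n=max(1,int(np.ceil(d/step)),int(np.ceil(ang/turn)))
        rv=(R.inv()*tR).as_rotvec()/n
        for i in range(n):
            s=R.inv().apply((tp-p)/n)*100
            print('{'+', '.join(f'"{k}":{v:.2f}' for k,v in zip("xyz",s) if abs(v)>.005)+', '+', '.join(f'"{k}":{v:.3f}' for k,v in zip(("rx","ry","rz"),rv) if abs(v)>.0005)+'},')
            R=R*Ro.from_rotvec(rv)
            p=p+(tp-p)/n if False else p
            if i==n-1: p=tp
        print('#',n,'rows')
E
python3 - <<'E'
from h import *
R0=Ro.from_rotvec(arm.observe()["ee_rot"]).as_matrix()
plan([((.13,.40,.30),R0),((.32,.24,.32),Rtool(.8)),((.50,.09,.32),Rtool(0))])
E
```

```text
{"x":-5.14, "y":-1.37, "z":-0.93, },
{"x":-5.14, "y":-1.37, "z":-0.93, },
{"x":-5.14, "y":-1.37, "z":-0.93, },
{"x":-5.14, "y":-1.37, "z":-0.93, },
# 4 rows
{"x":-2.27, "y":-0.40, "z":-4.42, "ry":0.109},
{"x":-1.77, "y":-0.40, "z":-4.64, "ry":0.109},
{"x":-1.26, "y":-0.40, "z":-4.81, "ry":0.109},
{"x":-0.73, "y":-0.40, "z":-4.91, "ry":0.109},
{"x":-0.19, "y":-0.40, "z":-4.96, "ry":0.109},
# 5 rows
{"x":0.36, "z":-4.67, "ry":0.160},
{"x":1.10, "z":-4.56, "ry":0.160},
{"x":1.81, "z":-4.32, "ry":0.160},
{"x":2.47, "z":-3.98, "ry":0.160},
{"x":3.08, "z":-3.54, "ry":0.160},
# 5 rows
```

Request:
move_arm --series '[{"x": -5.1,"y": -1.4,"z": -0.9},{"x": -5.1,"y": -1.4,"z": -0.9},{"x": -5.1,"y": -1.4,"z": -0.9},{"x": -5.1,"y": -1.4,"z": -0.9},{"x": -2.3,"y": -0.4,"z": -4.4,"ry": 0.11},{"x": -1.8,"y": -0.4,"z": -4.6,"ry": 0.11},{"x": -1.3,"y": -0.4,"z": -4.8,"ry": 0.11},{"x": -0.7,"y": -0.4,"z": -4.9,"ry": 0.11},{"x": -0.2,"y": -0.4,"z": -5.0,"ry": 0.11}]'

```text
invalid input
```

Request:
move_arm --series '[{"x": -5.1,"y": -1.4,"z": -0.9,"rx": 0,"ry": 0,"rz": 0},{"x": -5.1,"y": -1.4,"z": -0.9,"rx": 0,"ry": 0,"rz": 0},{"x": -5.1,"y": -1.4,"z": -0.9,"rx": 0,"ry": 0,"rz": 0},{"x": -5.1,"y": -1.4,"z": -0.9,"rx": 0,"ry": 0,"rz": 0}]'

```text
clock: 0.65
position: [0.1286, 0.3979, 0.2993]
ee_rot: [-1.311, -1.039, 1.047]
force: [0.1, 0.2, 0.6]
width: 1.002
```

Request:
move_arm --series '[{"x": -2.3,"y": -0.4,"z": -4.4,"rx": 0,"ry": 0.11,"rz": 0},{"x": -1.8,"y": -0.4,"z": -4.6,"rx": 0,"ry": 0.11,"rz": 0},{"x": -1.3,"y": -0.4,"z": -4.8,"rx": 0,"ry": 0.11,"rz": 0},{"x": -0.7,"y": -0.4,"z": -4.9,"rx": 0,"ry": 0.11,"rz": 0},{"x": -0.2,"y": -0.4,"z": -5.0,"rx": 0,"ry": 0.11,"rz": 0},{"x": 0.4,"y": 0,"z": -4.7,"rx": 0,"ry": 0.16,"rz": 0},{"x": 1.1,"y": 0,"z": -4.6,"rx": 0,"ry": 0.16,"rz": 0},{"x": 1.8,"y": 0,"z": -4.3,"rx": 0,"ry": 0.16,"rz": 0},{"x": 2.5,"y": 0,"z": -4.0,"rx": 0,"ry": 0.16,"rz": 0},{"x": 3.1,"y": 0,"z": -3.5,"rx": 0,"ry": 0.16,"rz": 0},{"x": 0,"y": 0,"z": 0,"rx": 0,"ry": 0,"rz": 0}]'

```text
clock: 2.02
position: [0.5031, 0.0665, 0.3223]
ee_rot: [-1.573, 0.036, -0.038]
force: [0.0, 0.7, -0.0]
width: 0.998
```

```bash
python3 - <<'E'
from h import *
st=arm.observe();print(st["clock"],st["position"],st["joints"]);print(Ro.from_rotvec(st["ee_rot"]).as_matrix().round(3))
im=arm.get_image("wrist");np.save("w1.npy",[st["position"],st["ee_rot"]]);cv2.imwrite("pics/w1.png",im)
E
```

```text
2.025 [0.50310584 0.06648175 0.32229432] [-0.77216367  0.1898566   0.64721203  1.77410475 -0.11901259  1.21666024
 -0.1390882 ]
[[ 0.999  0.001  0.047]
 [-0.047 -0.002  0.999]
 [ 0.001 -1.    -0.002]]
```

View pics/w1.png

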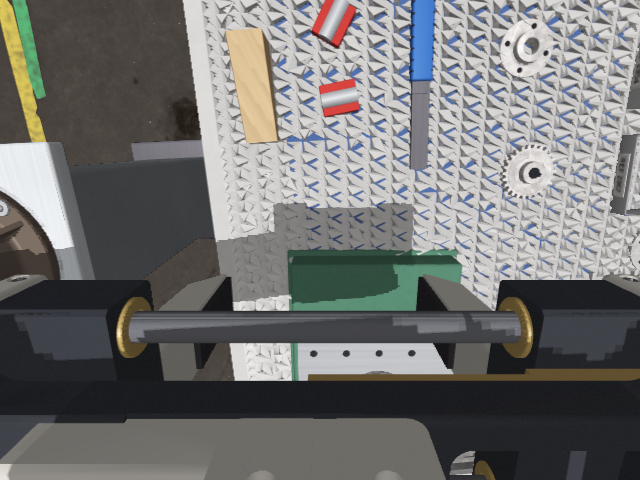

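The wrist view shows the wedge (252,85), block A (339,98), block B (335,18), the bar (421,80) with its tip at (419,169), and the bed ledge edge at about v=263. Now the measuring.

```bash
python3 - <<'E'
from h import *
np.set_printoptions(precision=4,suppress=True)
p,r=np.load("w1.npy");st=dict(position=p,ee_rot=r)
W=cam("wrist",st);im=cv2.imread("pics/w1.png");h=cv2.cvtColor(im,cv2.COLOR_BGR2HSV)
H,S,V=[h[...,i].astype(int) for i in range(3)]
def comps(m,mn=60):
    m=cv2.morphologyEx(m.astype(np.uint8),cv2.MORPH_OPEN,np.ones((2,2)))
    k,l,s,c=cv2.connectedComponentsWithStats(m)
    for i in range(1,k):
        if s[i,4]>mn:
            yield c[i],s[i],cv2.minAreaRect(cv2.findContours((l==i).astype(np.uint8),0,1)[0][0]),l==i
red=((H<8)|(H>172))&(S>120)&(V>80)
for c,s,b,_ in comps(red,30): print("red",c,s[4],b,onz(W,c,.012))
wood=(H>10)&(H<25)&(S>60)&(V>110)
for c,s,b,_ in comps(wood,400):print("wood",c,s[4],b,cv2.boxPoints(b).ravel())
blue=(H>100)&(H<120)&(S>150)&(V>100)
for c,s,b,_ in comps(blue,400):
    print("blue",c,s[4],b); print([onz(W,q,.014)[:2] for q in cv2.boxPoints(b)])
gr=(H>60)&(H<90)&(S>80)
for c,s,b,m in comps(gr,1000):
    print("green",c,s)
crop(im,280,230,480,370,"pics/g1.png",4)
crop(im,300,0,450,190,"pics/g2.png",3.1)
crop(im,210,10,360,160,"pics/g3.png",4)
E
```

```text
red [323.1092  16.1536] 293 ((323.0404357910156, 15.84707260131836), (8.092538833618164, 38.0009765625), 25.114835739135742) [0.5123 0.2813 0.012 ]
red [344.5591  26.3011] 372 ((344.9000244140625, 26.199996948242188), (8.9442720413208, 42.48529052734375), 26.56505012512207) [0.5366 0.2699 0.012 ]
red [337.7079  86.8282] 291 ((337.7823486328125, 86.77059173583984), (8.134893417358398, 36.11892318725586), 77.47119140625) [0.5264 0.2057 0.012 ]
red [341.7524 109.8893] 307 ((341.7970886230469, 109.91116333007812), (8.600936889648438, 35.691314697265625), 78.11134338378906) [0.5304 0.1794 0.012 ]
wood [253.1646  84.8372] 3925 ((252.05999755859375, 86.41999816894531), (115.68266296386719, 37.05239486694336), 81.8698959350586) [225.54  31.78 262.22  26.54 278.58 141.06 241.9  146.3 ]
blue [423.0902  40.0756] 1719 ((422.884033203125, 40.47947311401367), (22.254310607910156, 81.65465545654297), 1.9091525077819824)
[array([0.6133, 0.208 ]), array([0.6146, 0.2928]), array([0.6397, 0.291 ]), array([0.6399, 0.206 ])]
green [29.4887 46.7565] [  13    0   33  100 1240]
green [364.3231 279.31  ] [ 289  250  173   62 8801]
```

View pics/g1.png

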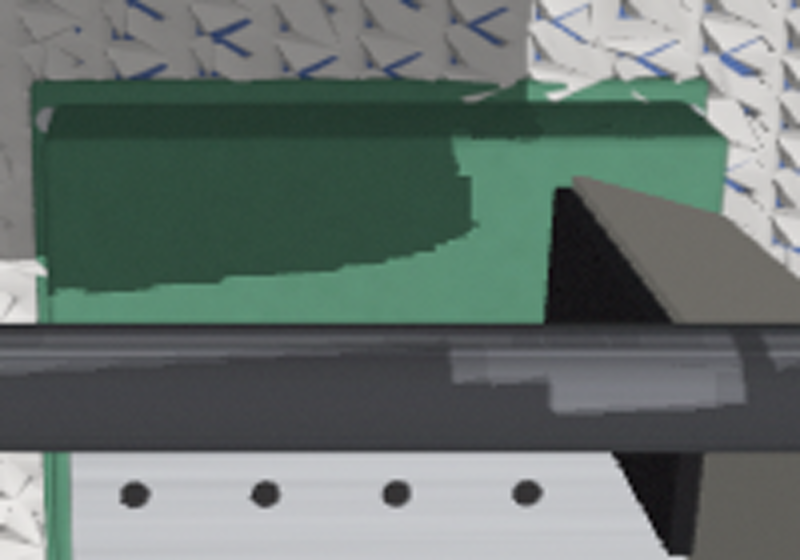

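View pics/g2.png

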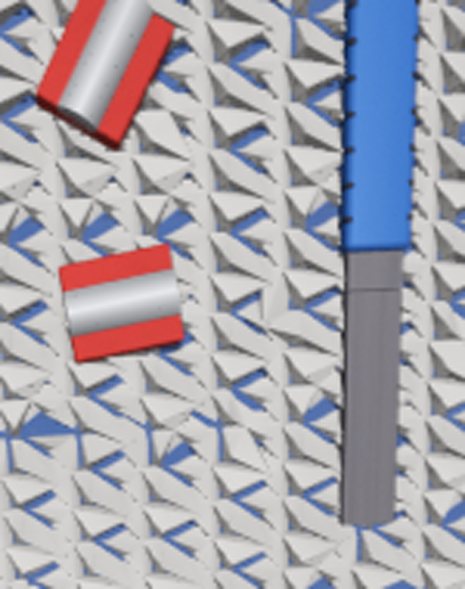

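View pics/g3.png

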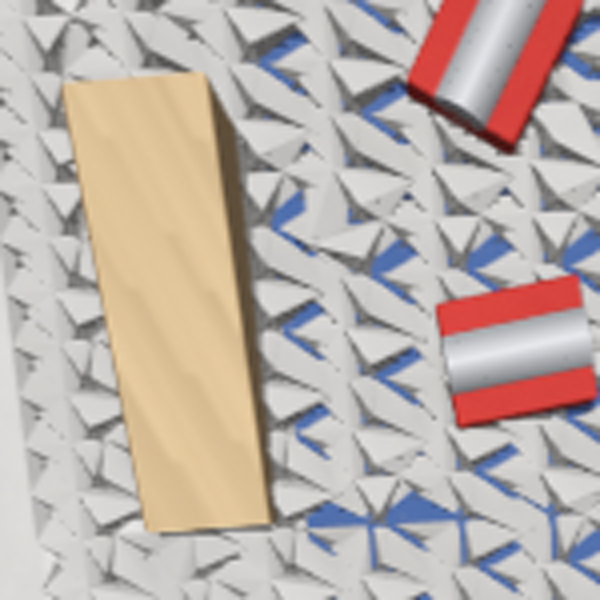

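```bash
python3 - <<'E'
from h import *
np.set_printoptions(precision=4,suppress=True)
p,r=np.load("w1.npy");st=dict(position=p,ee_rot=r)
W=cam("wrist",st)
g1=lambda x,y:(280+(x+.5)/4-.5,230+(y+.5)/4-.5)
g2=lambda x,y:(300+(x+.5)/3.1-.5,(y+.5)/3.1-.5)
g3=lambda x,y:(210+(x+.5)/4-.5,10+(y+.5)/4-.5)
L=onz(W,g1(46,137),.05);Rr=onz(W,g1(725,138),.05);print("bed",L,Rr,np.linalg.norm(L-Rr),np.arctan2(*(Rr-L)[[1,0]]))
F=[onz(W,g1(33,82),.008),onz(W,g1(707,80),.008)];print("foot",F,np.linalg.norm(F[1]-F[0]))
print("holes",onz(W,g1(135,495),.092),onz(W,g1(527,493),.092))
print("A corners",[onz(W,g2(*q),.015)[:2] for q in [(60,267),(168,244),(184,340),(77,361)]])
print("bar tip",onz(W,g2(343,522),.010),onz(W,g2(393,524),.010),"shaft/grip",onz(W,g2(344,250),.010),onz(W,g2(402,250),.010))
print("wedge thick",onz(W,g3(64,86),.05),onz(W,g3(205,72),.05),"thin",onz(W,g3(147,531),.017),onz(W,g3(271,523),.017))
E
```

```text
bed [ 0.4587 -0.0037  0.05  ] [ 0.6731 -0.0139  0.05  ] 0.2146040394399019 -0.047362672279314504
foot [array([0.4507, 0.0019, 0.008 ]), array([ 0.6826, -0.008 ,  0.008 ])] 0.23205395370440252
holes [ 0.4826 -0.106   0.092 ] [ 0.6024 -0.1109  0.092 ]
A corners [array([0.504 , 0.2075]), array([0.5458, 0.2137]), array([0.5513, 0.1788]), array([0.509, 0.173])]
bar tip [0.6164 0.1054 0.01  ] [0.6371 0.1037 0.01  ] shaft/grip [0.6145 0.2093 0.01  ] [0.6371 0.2083 0.01  ]
wedge thick [0.4079 0.26   0.05  ] [0.4455 0.2616 0.05  ] thin [0.4107 0.1465 0.017 ] [0.4493 0.1471 0.017 ]
```

```bash
cat >> h.py <<'E'
def plan(pts,st=None,step=.058,turn=.18):
    st=st or arm.observe()
    p=np.array(st["position"]);R=Ro.from_rotvec(st["ee_rot"])
    for tp,tR in pts:
        tR=Ro.from_matrix(tR);tp=np.array(tp)
        rv=(R.inv()*tR).as_rotvec()
        n=max(1,int(np.ceil(np.linalg.norm(tp-p)/step)),int(np.ceil(np.linalg.norm(rv)/turn)))
        print('#',n,'rows')
        for i in range(n):
            s=R.inv().apply((tp-p)/n)*100
            print(s.round(2),(rv/n).round(3))
            R=R*Ro.from_rotvec(rv/n)
        p=tp
np.set_printoptions(precision=4,suppress=True)
E
python3 -c "
from h import *
plan([((.5275,.193,.10),Rtool(.14)),((.5275,.193,.022),Rtool(.14))])"
```

```text
# 5 rows
[0.4  4.44 2.52] [ 0.    -0.037  0.   ]
[0.49 4.44 2.51] [ 0.    -0.037  0.   ]
[0.59 4.44 2.49] [ 0.    -0.037  0.   ]
[0.68 4.44 2.46] [ 0.    -0.037  0.   ]
[0.77 4.44 2.43] [ 0.    -0.037  0.   ]
# 2 rows
[0.  3.9 0. ] [ 0. -0. -0.]
[0.  3.9 0. ] [ 0. -0. -0.]
```

Request:
move_arm --series '[{"x": 0.4,"y": 4.4,"z": 2.5,"rx": 0,"ry": -0.037,"rz": 0},{"x": 0.5,"y": 4.4,"z": 2.5,"rx": 0,"ry": -0.037,"rz": 0},{"x": 0.6,"y": 4.4,"z": 2.5,"rx": 0,"ry": -0.037,"rz": 0},{"x": 0.7,"y": 4.4,"z": 2.5,"rx": 0,"ry": -0.037,"rz": 0},{"x": 0.8,"y": 4.4,"z": 2.4,"rx": 0,"ry": -0.037,"rz": 0},{"x": 0,"y": 0,"z": 0,"rx": 0,"ry": 0,"rz": 0}]' --jaw 6.5 --newtons 20

```text
clock: 2.82
position: [0.5238, 0.2041, 0.0967]
ee_rot: [-1.562, -0.127, 0.128]
force: [-0.3, 0.2, -0.3]
width: 0.71
```

```bash
python3 - <<'E'
from h import *
st=arm.observe();print(st["clock"],st["position"])
im=arm.get_image("wrist");cv2.imwrite("pics/w2.png",im)
W=cam("wrist",st);print([proj(W,q) for q in [(.504,.2075,.015),(.5458,.2137,.015),(.5513,.1788,.015),(.509,.173,.015)]])
plan([((.5275,.193,.022),Rtool(.14))],st)
E
```

```text
2.825 [0.5238 0.2041 0.0967]
[array([295.1854, 247.86  ]), array([358.3133, 248.9064]), array([356.6   , 297.5847]), array([295.2628, 295.9805])]
# 2 rows
[ 0.1   3.73 -0.59] [-0.002  0.012 -0.   ]
[ 0.1   3.73 -0.58] [-0.002  0.012 -0.   ]
```

View pics/w2.png

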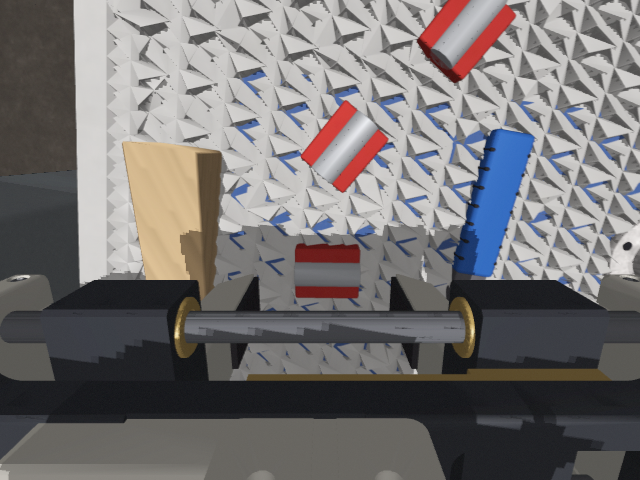

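Block A sits at u 295–360, v 245–297, within 1–2 px of where my measurement puts it. Descend and grip.

Request:
move_arm --series '[{"x": 0.1,"y": 3.0,"z": -0.6,"rx": 0,"ry": 0.012,"rz": 0},{"x": 0.1,"y": 3.0,"z": -0.5,"rx": 0,"ry": 0.012,"rz": 0},{"x": 0,"y": 1.4,"z": 0,"rx": 0,"ry": 0,"rz": 0}]'

```text
clock: 3.25
position: [0.5319, 0.1927, 0.0293]
ee_rot: [-1.559, -0.115, 0.098]
force: [-0.2, -0.5, -0.3]
width: 0.71
```

Request:
move_arm --series '[{"x": 0,"y": 0,"z": 0,"rx": 0,"ry": 0,"rz": 0},{"x": 0,"y": 0,"z": 0,"rx": 0,"ry": 0,"rz": 0},{"x": 0,"y": 0,"z": 0,"rx": 0,"ry": 0,"rz": 0},{"x": 0,"y": 0,"z": 0,"rx": 0,"ry": 0,"rz": 0}]' --jaw 3.5 --newtons 20

```text
clock: 3.75
position: [0.5326, 0.1933, 0.0326]
ee_rot: [-1.557, -0.117, 0.097]
force: [0.2, 0.6, -3.1]
width: 0.473
```

```bash
python3 - <<'E'
from h import *
st=arm.observe();print(st["clock"],st["position"],st["width"]*91.8,st["force"]);print(Ro.from_rotvec(st["ee_rot"]).as_matrix().round(3))
E
```

```text
3.75 [0.5326 0.1933 0.0326] 43.42868409093448 [ 0.221   0.61   -3.0524]
[[ 0.991  0.012 -0.136]
 [ 0.136  0.012  0.991]
 [ 0.014 -1.     0.01 ]]
```

The grip is high (TCP z 0.033), so I'll reopen, go lower and regrip.

Request:
move_arm --series '[{"x": 0,"y": 0,"z": 0,"rx": 0,"ry": 0,"rz": 0},{"x": -0.4,"y": 0.4,"z": 0,"rx": 0.01,"ry": 0,"rz": 0.012},{"x": 0,"y": 0.5,"z": 0,"rx": 0,"ry": 0,"rz": 0},{"x": 0,"y": 0,"z": 0,"rx": 0,"ry": 0,"rz": 0}]' --jaw 6.5

```text
clock: 4.25
position: [0.5291, 0.1931, 0.0236]
ee_rot: [-1.547, -0.108, 0.106]
force: [-0.1, -0.2, -0.0]
width: 0.704
```

```bash
python3 - <<'E'
from h import *
st=arm.observe();print(st["clock"],st["position"],st["width"]*91.8,st["force"]);print(Ro.from_rotvec(st["ee_rot"]).as_matrix().round(3))
E
```

```text
4.25 [0.5291 0.1931 0.0236] 64.59830844844564 [-0.0783 -0.2249 -0.0383]
[[ 0.991 -0.001 -0.136]
 [ 0.136  0.021  0.99 ]
 [ 0.002 -1.     0.021]]
```

Request:
move_arm --series '[{"x": -0.1,"y": 0.1,"z": 0,"rx": -0.021,"ry": 0,"rz": 0},{"x": 0,"y": 0,"z": 0,"rx": 0,"ry": 0,"rz": 0}]'

```text
clock: 4.5
position: [0.528, 0.193, 0.0223]
ee_rot: [-1.57, -0.109, 0.105]
force: [0.1, -0.2, 0.6]
width: 0.708
```

Request:
move_arm --series '[{"x": 0,"y": 0,"z": 0,"rx": 0,"ry": 0,"rz": 0},{"x": 0,"y": 0,"z": 0,"rx": 0,"ry": 0,"rz": 0},{"x": 0,"y": 0,"z": 0,"rx": 0,"ry": 0,"rz": 0},{"x": 0,"y": 0,"z": 0,"rx": 0,"ry": 0,"rz": 0}]' --jaw 3.5 --newtons 20

```text
clock: 5.0
position: [0.5286, 0.1933, 0.0226]
ee_rot: [-1.57, -0.11, 0.105]
force: [0.1, 0.1, -1.8]
width: 0.477
```

```bash
python3 - <<'E'
from h import *
st=arm.observe();print(st["clock"],st["position"],st["width"]*91.8,st["force"]);print(Ro.from_rotvec(st["ee_rot"]).as_matrix().round(3))
plan([((.50,.12,.16),Rtool(0)),((.52,-.1,.25),Rtool(-.047)),((.53,-.27,.26),Rtool(-.047))],st)
E
```

```text
5.0 [0.5286 0.1933 0.0226] 43.82737352465377 [ 0.0655  0.0832 -1.8344]
[[ 0.991  0.004 -0.136]
 [ 0.136 -0.001  0.991]
 [ 0.003 -1.    -0.002]]
# 3 rows
[-1.26 -4.58 -2.3 ] [0.    0.046 0.001]
[-1.16 -4.58 -2.35] [0.    0.046 0.001]
[-1.06 -4.58 -2.4 ] [0.    0.046 0.001]
# 5 rows
[ 0.4 -1.8 -4.4] [0.    0.009 0.   ]
[ 0.44 -1.8  -4.4 ] [0.    0.009 0.   ]
[ 0.48 -1.8  -4.39] [0.    0.009 0.   ]
[ 0.52 -1.8  -4.39] [0.    0.009 0.   ]
[ 0.57 -1.8  -4.38] [0.    0.009 0.   ]
# 3 rows
[ 0.6  -0.33 -5.64] [0. 0. 0.]
[ 0.6  -0.33 -5.64] [0. 0. 0.]
[ 0.6  -0.33 -5.64] [0. 0. 0.]
```

Request:
move_arm --series '[{"x": 0,"y": -4.6,"z": 0,"rx": 0,"ry": 0.046,"rz": 0},{"x": -0.5,"y": -4.6,"z": -2.4,"rx": 0,"ry": 0.046,"rz": 0},{"x": 0,"y": -4.6,"z": -4,"rx": 0,"ry": 0.046,"rz": 0},{"x": 0.2,"y": -3,"z": -5,"rx": 0,"ry": 0.02,"rz": 0},{"x": 0.3,"y": -3,"z": -5,"rx": 0,"ry": 0.01,"rz": 0},{"x": 0.3,"y": -3,"z": -5,"rx": 0,"ry": 0.01,"rz": 0},{"x": 0.3,"y": -1.5,"z": -5.5,"rx": 0,"ry": 0.01,"rz": 0},{"x": 0.3,"y": 0,"z": -5.5,"rx": 0,"ry": 0,"rz": 0},{"x": 0.3,"y": 0,"z": -5.5,"rx": 0,"ry": 0,"rz": 0},{"x": 0,"y": 0,"z": 0,"rx": 0,"ry": 0,"rz": 0},{"x": 0,"y": 0,"z": 0,"rx": 0,"ry": 0,"rz": 0}]'

```text
clock: 6.38
position: [0.527, -0.1973, 0.2714]
ee_rot: [-1.572, 0.048, -0.04]
force: [-0.5, 0.5, -2.3]
width: 0.474
```

```bash
python3 - <<'E'
from h import *
st=arm.observe();print(st["clock"],st["position"],st["width"]*91.8,st["force"]);print(Ro.from_rotvec(st["ee_rot"]).as_matrix().round(3))
im=arm.get_image("wrist");np.save("w3.npy",[st["position"],st["ee_rot"]]);cv2.imwrite("pics/w3.png",im)
E
```

```text
6.375 [ 0.527  -0.1973  0.2714] 43.48288285113999 [-0.521   0.4812 -2.3157]
[[ 0.998 -0.005  0.056]
 [-0.056 -0.002  0.998]
 [-0.005 -1.    -0.002]]
```

View pics/w3.png

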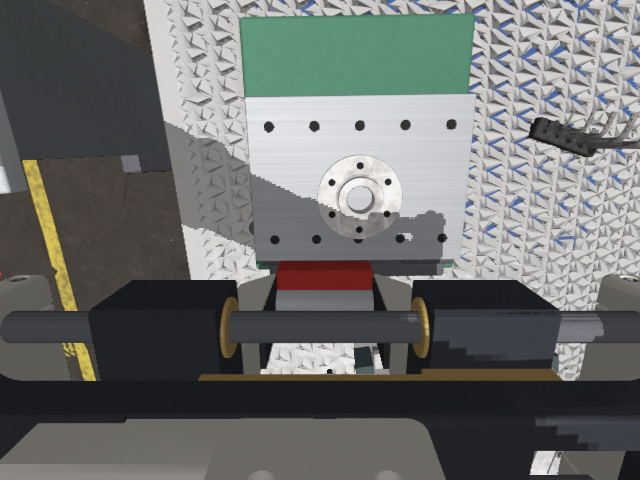

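Clear view of the bed. The ledge's front corners are near (241,19) and (473,14), and the plate's upper lip edge runs (246,96)–(473,93). The block is held at (324,275).

```bash
python3 - <<'E'
from h import *
im=cv2.imread("pics/w3.png")
crop(im,225,0,485,140,"pics/g4.png",3.07)
crop(im,225,230,425,390,"pics/g5.png",3)
E
```

```text
(no output)
```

View pics/g4.png

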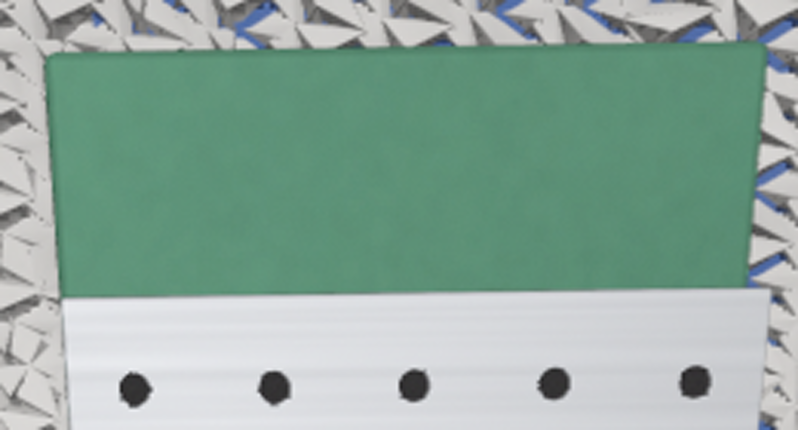

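View pics/g5.png

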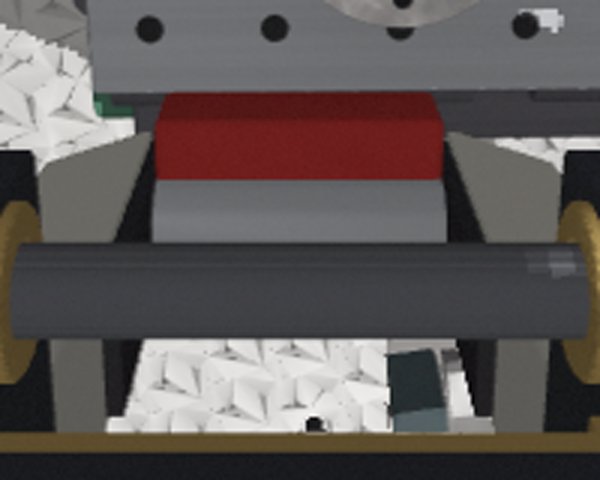

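```bash
python3 - <<'E'
from h import *
p,r=np.load("w3.npy");st=dict(position=p,ee_rot=r);W=cam("wrist",st)
g=lambda x,y:(225+(x+.5)/3.07-.5,(y+.5)/3.07-.5)
k=lambda x,y:(225+(x+.5)/3-.5,230+(y+.5)/3-.5)
L,R=onz(W,g(47,58),.05),onz(W,g(766,44),.05)
print("ledge",L,R,np.linalg.norm(R-L),np.arctan2(*(R-L)[[1,0]]),(L+R)/2)
l,q=onz(W,g(62,298),.092),onz(W,g(769,289),.092)
print("lip top",l,q,np.linalg.norm(q-l),np.arctan2(*(q-l)[[1,0]]),(l+q)/2)
# block in tool frame: ridge bound edge, red top edge (15mm) at +y side; block bottom z?
T=Ro.from_rotvec(r).as_matrix()
for uv in [(156,180),(442,180),(163,94),(434,94),(157,122),(441,122)]:
    X=onz(W,k(*uv),p[2]-.0226+.015); print(uv,"tool",T.T@(X-p))
E
```

```text
ledge [ 0.4586 -0.0083  0.05  ] [ 0.6738 -0.0167  0.05  ] 0.21527819973470871 -0.039088711233959884 [ 0.5662 -0.0125  0.05  ]
lip top [ 0.4643 -0.0811  0.092 ] [ 0.6617 -0.0897  0.092 ] 0.19761525128468388 -0.043438549345100594 [ 0.563  -0.0854  0.092 ]
(156, 180) tool [-0.0215  0.0077  0.0083]
(442, 180) tool [0.0223 0.0075 0.0084]
(163, 94) tool [-0.02    0.0076  0.0222]
(434, 94) tool [0.0206 0.0075 0.0223]
(157, 122) tool [-0.021   0.0077  0.0177]
(441, 122) tool [0.0218 0.0075 0.0179]
```

```bash
cat >> h.py <<'E'
M=np.array([.563,-.0865]);BY=-.042
def bed(x,y,z): # bed coordinates in m, z above bed top -> world
    c,s=np.cos(BY),np.sin(BY)
    return np.array([M[0]+c*x-s*y,M[1]+s*x+c*y,.05+z])
def tobed(p):
    c,s=np.cos(BY),np.sin(BY);d=p[:2]-M
    return np.array([c*d[0]+s*d[1],-s*d[0]+c*d[1],p[2]-.05])
E
python3 -c "
from h import *
plan([(bed(.05,.035,.09),Rtool(BY))])"
```

```text
# 4 rows
[2.   3.27 3.73] [ 0.001 -0.004 -0.001]
[2.01 3.27 3.72] [ 0.001 -0.004 -0.001]
[2.02 3.28 3.71] [ 0.001 -0.004 -0.001]
[2.03 3.28 3.7 ] [ 0.001 -0.004 -0.001]
```

Request:
move_arm --series '[{"x": 2.0,"y": 2.5,"z": 3.7,"rx": 0,"ry": -0.004,"rz": 0},{"x": 2.0,"y": 2.5,"z": 3.7,"rx": 0,"ry": -0.004,"rz": 0},{"x": 2.0,"y": 3.3,"z": 3.7,"rx": 0,"ry": -0.004,"rz": 0},{"x": 2.0,"y": 3.3,"z": 3.7,"rx": 0,"ry": -0.004,"rz": 0},{"x": 0,"y": 0,"z": 0,"rx": 0,"ry": 0,"rz": 0},{"x": 0,"y": 0,"z": 0,"rx": 0,"ry": 0,"rz": 0}]'

```text
clock: 7.18
position: [0.6155, -0.0405, 0.151]
ee_rot: [-1.57, 0.027, -0.018]
force: [-0.4, 0.2, -2.0]
width: 0.478
```

```bash
python3 - <<'E'
from h import *
st=arm.observe();print(st["clock"],st["position"],st["width"]*91.8,st["force"]);print(Ro.from_rotvec(st["ee_rot"]).as_matrix().round(3))
plan([(bed(.05,.035,.0255),Rtool(BY))],st)
E
```

```text
7.175 [ 0.6155 -0.0405  0.151 ] 43.853309697747676 [-0.3871  0.1806 -2.0041]
[[ 1.    -0.005  0.029]
 [-0.029  0.     1.   ]
 [-0.005 -1.     0.   ]]
# 2 rows
[-0.01  3.77 -0.66] [-0.     0.007 -0.003]
[-0.02  3.77 -0.66] [-0.     0.007 -0.003]
```

Request:
move_arm --series '[{"x": 0,"y": 2.5,"z": -0.7,"rx": 0,"ry": 0.007,"rz": -0.003},{"x": 0,"y": 2.5,"z": -0.6,"rx": 0,"ry": 0.006,"rz": -0.002},{"x": 0,"y": 1.3,"z": 0,"rx": 0,"ry": 0,"rz": 0},{"x": 0,"y": 0,"z": 0,"rx": 0,"ry": 0,"rz": 0},{"x": 0,"y": 0,"z": 0,"rx": 0,"ry": 0,"rz": 0}]'

```text
clock: 7.8
position: [0.6159, -0.0543, 0.0909]
ee_rot: [-1.57, 0.029, -0.037]
force: [0.3, 1.0, -2.4]
width: 0.474
```

```bash
python3 - <<'E'
from h import *
st=arm.observe();print(st["clock"],st["position"],tobed(st["position"]),st["force"]);print(Ro.from_rotvec(st["ee_rot"]).as_matrix().round(3))
plan([(bed(.05,.035,.0230),Rtool(BY))],st)
E
```

```text
7.8 [ 0.6159 -0.0543  0.0909] [0.0515 0.0344 0.0409] [ 0.2544  1.0209 -2.3954]
[[ 0.999  0.005  0.042]
 [-0.042  0.001  0.999]
 [ 0.005 -1.     0.001]]
# 1 rows
[-0.16  1.79  0.05] [-0.001 -0.     0.005]
```

Request:
move_arm --series '[{"x": -0.1,"y": 1.2,"z": 0,"rx": 0,"ry": 0,"rz": 0.004},{"x": 0,"y": 0.4,"z": 0,"rx": 0,"ry": 0,"rz": 0},{"x": 0,"y": 0.2,"z": 0,"rx": 0,"ry": 0,"rz": 0},{"x": 0,"y": 0,"z": 0,"rx": 0,"ry": 0,"rz": 0}]'

```text
clock: 8.3
position: [0.6159, -0.0538, 0.073]
ee_rot: [-1.569, 0.03, -0.035]
force: [-0.5, 0.5, -3.2]
width: 0.475
```

Request:
move_arm --series '[{"x": 0,"y": 0.15,"z": 0,"rx": 0,"ry": 0,"rz": 0},{"x": 0,"y": 0,"z": 0,"rx": 0,"ry": 0,"rz": 0}]'

```text
clock: 8.55
position: [0.6162, -0.0538, 0.0718]
ee_rot: [-1.569, 0.029, -0.035]
force: [-0.4, 0.2, -2.3]
width: 0.477
```

Request:
move_arm --series '[{"x": 0,"y": 0.15,"z": 0,"rx": 0,"ry": 0,"rz": 0},{"x": 0,"y": 0,"z": 0,"rx": 0,"ry": 0,"rz": 0}]'

```text
clock: 8.8
position: [0.6164, -0.0538, 0.0721]
ee_rot: [-1.568, 0.029, -0.036]
force: [0.6, 0.1, -3.1]
width: 0.478
```

Request:
move_arm --series '[{"x": 0,"y": 0.3,"z": 0,"rx": 0,"ry": 0,"rz": 0},{"x": 0,"y": 0,"z": 0,"rx": 0,"ry": 0,"rz": 0}]'

```text
clock: 9.05
position: [0.6167, -0.054, 0.0711]
ee_rot: [-1.567, 0.028, -0.037]
force: [0.7, 0.4, -2.4]
width: 0.48
```

Request:
move_arm --series '[{"x": 0,"y": 0,"z": 0,"rx": 0,"ry": 0,"rz": 0},{"x": 0,"y": 0,"z": 0,"rx": 0,"ry": 0,"rz": 0},{"x": 0,"y": -1,"z": 0,"rx": 0,"ry": 0,"rz": 0},{"x": 0,"y": -3,"z": 0,"rx": 0,"ry": 0,"rz": 0},{"x": 0,"y": -5,"z": 0,"rx": 0,"ry": 0,"rz": 0},{"x": 0,"y": -5,"z": -5,"rx": 0,"ry": 0,"rz": 0},{"x": 0,"y": 0,"z": -5,"rx": 0,"ry": 0,"rz": 0},{"x": 0,"y": 0,"z": 0,"rx": 0,"ry": 0,"rz": 0}]' --jaw 6.0

```text
clock: 10.05
position: [0.6131, -0.1509, 0.2124]
ee_rot: [-1.57, 0.024, -0.038]
force: [-0.2, 0.3, 0.1]
width: 0.657
```

```bash
python3 - <<'E'
from h import *
st=arm.observe();print(st["clock"],st["position"],st["force"])
im=arm.get_image("wrist");np.save("w4.npy",[st["position"],st["ee_rot"]]);cv2.imwrite("pics/w4.png",im)
E
```

```text
10.05 [ 0.6131 -0.1509  0.2124] [-0.193   0.2547  0.0968]
```

View pics/w4.png

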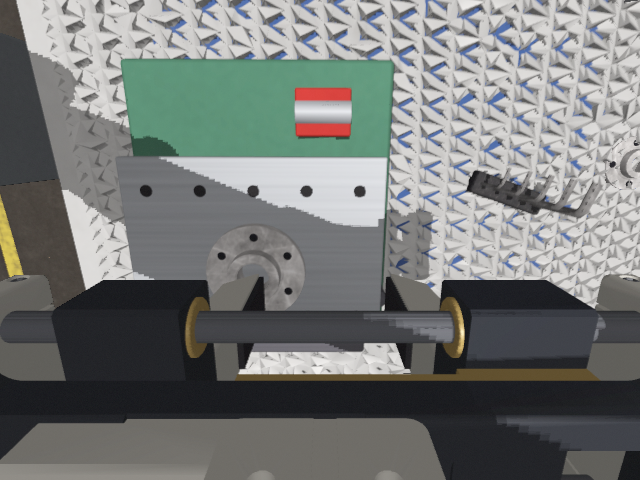

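The block stands square on the ledge: red corners (295,88)–(351,136), lip upper edge at v≈156.

```bash
python3 - <<'E'
from h import *
p,r=np.load("w4.npy");st=dict(position=p,ee_rot=r);W=cam("wrist",st)
im=cv2.imread("pics/w4.png")
c=[onz(W,u,.065) for u in [(295,88),(351,88),(351,136),(295,136)]]
print("block",[tobed(x).round(4) for x in c],tobed(np.mean(c,0)))
l,q=onz(W,(117,157.5),.092),onz(W,(388,156),.092)
print("lip",tobed(l),tobed(q)); print("ledge",tobed(onz(W,(122,60.5),.05)),tobed(onz(W,(393,60.5),.05)))
# plan to bar
plan([((.58,.1,.2),Rtool(-.02)),((.6265,.255,.12),Rtool(.009))],st)
E
```

```text
block [array([0.0315, 0.0529, 0.015 ]), array([0.0746, 0.0531, 0.015 ]), array([0.0754, 0.0177, 0.015 ]), array([0.0308, 0.0175, 0.015 ])] [0.0531 0.0353 0.015 ]
lip [-0.0973  0.0012  0.042 ] [0.1007 0.003  0.042 ]
ledge [-0.106   0.0745 -0.    ] [ 0.1087  0.0758 -0.    ]
# 5 rows
[-0.86  0.25  4.99] [-0.    -0.004  0.002]
[-0.84  0.25  4.99] [-0.    -0.004  0.002]
[-0.82  0.25  4.99] [-0.    -0.004  0.002]
[-0.8   0.25  5.  ] [-0.    -0.004  0.002]
[-0.78  0.25  5.  ] [-0.    -0.004  0.002]
# 4 rows
[1.08 2.   3.9 ] [-0.    -0.007  0.   ]
[1.11 2.   3.89] [-0.    -0.007  0.   ]
[1.14 2.   3.88] [-0.    -0.007  0.   ]
[1.17 2.   3.87] [-0.    -0.007  0.   ]
```

Request:
move_arm --series '[{"x": -0.8,"y": 0,"z": 5.0,"rx": 0,"ry": 0,"rz": 0},{"x": -0.3,"y": 0,"z": 5.5,"rx": 0,"ry": 0,"rz": 0},{"x": 0,"y": 0.5,"z": 5.8,"rx": 0,"ry": -0.01,"rz": 0},{"x": 0,"y": 0.5,"z": 5.8,"rx": 0,"ry": -0.01,"rz": 0},{"x": 0.4,"y": 0.5,"z": 5.8,"rx": 0,"ry": -0.01,"rz": 0},{"x": 0.4,"y": 2.0,"z": 5.5,"rx": 0,"ry": -0.01,"rz": 0},{"x": 0.4,"y": 2.5,"z": 5.0,"rx": 0,"ry": 0,"rz": 0},{"x": 0,"y": 0,"z": 0,"rx": 0,"ry": 0,"rz": 0}]' --jaw 5.0

```text
clock: 11.1
position: [0.62, 0.26, 0.1512]
ee_rot: [-1.564, -0.017, 0.006]
force: [1.1, -0.2, -0.9]
width: 0.542
```

```bash
python3 - <<'E'
from h import *
st=arm.observe();print(st["clock"],st["position"],st["force"]);print(Ro.from_rotvec(st["ee_rot"]).as_matrix().round(3))
plan([((.6265,.2545,.10),Rtool(.009))],st)
im=arm.get_image("wrist");np.save("w5.npy",[st["position"],st["ee_rot"]]);cv2.imwrite("pics/w5.png",im)
E
```

```text
11.1 [0.62   0.26   0.1512] [ 1.1334 -0.2107 -0.9209]
[[ 1.     0.007 -0.015]
 [ 0.014  0.007  1.   ]
 [ 0.007 -1.     0.007]]
# 1 rows
[ 0.61  5.12 -0.6 ] [-0.007  0.006  0.007]
```

View pics/w5.png

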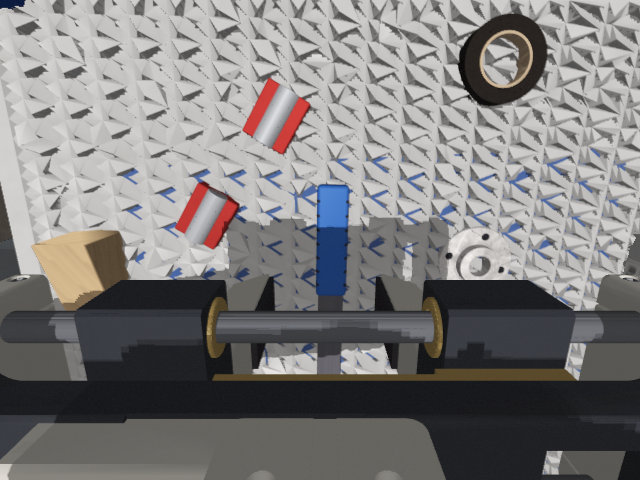

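The bar grip runs from (332,295) to its end at (333,185), straight ahead. I'll check its axis position.

```bash
python3 - <<'E'
from h import *
p,r=np.load("w5.npy");st=dict(position=p,ee_rot=r);W=cam("wrist",st)
im=cv2.imread("pics/w5.png");h=cv2.cvtColor(im,cv2.COLOR_BGR2HSV)
m=((h[...,0]>100)&(h[...,0]<120)&(h[...,1]>150)).astype(np.uint8);m[:, :300]=0;m[:,365:]=0;m[:160]=0
for v in (190,210,230,250,270,290):
    u=np.where(m[v])[0]; print(v,u.min(),u.max(),onz(W,((u.min()+u.max())/2,v),.014))
v=np.where(m[:,333])[0];print(v.min(),v.max(),onz(W,(333,v.min()),.014),onz(W,(333,v.max()),.014))
E
```

```text
190 317 349 [0.6277 0.2991 0.014 ]
210 317 347 [0.6273 0.2829 0.014 ]
230 320 344 [0.6276 0.2662 0.014 ]
250 317 346 [0.6276 0.249  0.014 ]
270 318 345 [0.628  0.2312 0.014 ]
290 316 345 [0.6275 0.2129 0.014 ]
185 294 [0.6276 0.3031 0.014 ] [0.6297 0.2092 0.014 ]
```

Request:
move_arm --series '[{"x": 0.6,"y": 4.5,"z": -0.6,"rx": -0.006,"ry": 0.006,"rz": 0.006},{"x": 0.1,"y": 4.5,"z": 0,"rx": 0,"ry": 0,"rz": 0},{"x": 0,"y": 2.5,"z": 0,"rx": 0,"ry": 0,"rz": 0},{"x": 0,"y": 0.5,"z": 0,"rx": 0,"ry": 0,"rz": 0},{"x": 0,"y": 0,"z": 0,"rx": 0,"ry": 0,"rz": 0}]'

```text
clock: 11.78
position: [0.6305, 0.2494, 0.0336]
ee_rot: [-1.571, -0.008, -0.003]
force: [0.1, 1.0, -0.3]
width: 0.547
```

```bash
python3 - <<'E'
from h import *
st=arm.observe();print(st["clock"],st["position"],st["force"]);print(Ro.from_rotvec(st["ee_rot"]).as_matrix().round(3))
plan([((.6277,.2535,.0215),Rtool(.005))],st)
E
```

```text
11.775 [0.6305 0.2494 0.0336] [ 0.1215  1.0331 -0.301 ]
[[ 1.     0.007 -0.003]
 [ 0.003 -0.     1.   ]
 [ 0.007 -1.    -0.   ]]
# 1 rows
[-0.29  1.21  0.41] [ 0.    -0.002  0.007]
```

Request:
move_arm --series '[{"x": -0.3,"y": 0.9,"z": 0.3,"rx": 0,"ry": 0,"rz": 0.007},{"x": 0,"y": 0.3,"z": 0,"rx": 0,"ry": 0,"rz": 0},{"x": 0,"y": 0.1,"z": 0,"rx": 0,"ry": 0,"rz": 0},{"x": 0,"y": 0,"z": 0,"rx": 0,"ry": 0,"rz": 0}]'

```text
clock: 12.28
position: [0.629, 0.2533, 0.0231]
ee_rot: [-1.569, -0.006, 0.0]
force: [-0.8, 0.2, 0.6]
width: 0.541
```

Request:
move_arm --series '[{"x": 0,"y": 0,"z": 0,"rx": 0,"ry": 0,"rz": 0},{"x": 0,"y": 0,"z": 0,"rx": 0,"ry": 0,"rz": 0},{"x": 0,"y": 0,"z": 0,"rx": 0,"ry": 0,"rz": 0},{"x": 0,"y": 0,"z": 0,"rx": 0,"ry": 0,"rz": 0}]' --jaw 1.8 --newtons 50

```text
clock: 12.78
position: [0.6289, 0.2534, 0.0235]
ee_rot: [-1.568, -0.005, 0.0]
force: [0.7, 0.8, 0.3]
width: 0.277
```

```bash
python3 - <<'E'
from h import *
st=arm.observe();print(st["clock"],st["position"],st["width"]*91.8,st["force"]);print(Ro.from_rotvec(st["ee_rot"]).as_matrix().round(3))
E
```

```text
12.775 [0.6289 0.2534 0.0235] 25.412717183790654 [0.6568 0.785  0.31  ]
[[ 1.     0.003 -0.003]
 [ 0.003  0.002  1.   ]
 [ 0.003 -1.     0.002]]
```

Request:
move_arm --series '[{"x": 0,"y": -1,"z": 0,"rx": 0,"ry": 0,"rz": 0},{"x": 0,"y": -3,"z": 0,"rx": 0,"ry": 0,"rz": 0},{"x": 0,"y": -5,"z": 0,"rx": 0,"ry": 0,"rz": 0},{"x": 0,"y": -4,"z": 0,"rx": 0,"ry": 0,"rz": 0},{"x": 0,"y": 0,"z": 0,"rx": 0,"ry": 0,"rz": 0},{"x": 0,"y": 0,"z": 0,"rx": 0,"ry": 0,"rz": 0}]'

```text
clock: 13.52
position: [0.6269, 0.2523, 0.1569]
ee_rot: [-1.57, -0.002, 0.002]
force: [-0.2, -0.1, -4.2]
width: 0.274
```

```bash
python3 - <<'E'
from h import *
st=arm.observe();print(st["clock"],st["position"],st["width"]*91.8,st["force"],st["ft_torque"]);T=Ro.from_rotvec(st["ee_rot"]).as_matrix();print(T.round(3))
tip=st["position"]+T@[0,.0135,-.15]; print(tip)
for n in ("scene","side"):
    im=arm.get_image(n);cv2.imwrite(f"pics/{n}6.png",im)
    u=proj(cam(n),tip);print(n,u); u=u.astype(int)
    cv2.imwrite(f"pics/{n}6c.png",cv2.resize(im[u[1]-50:u[1]+60,u[0]-80:u[0]+80],None,fx=4,fy=4,interpolation=cv2.INTER_CUBIC));print(u)
E
```

```text
13.525 [0.6269 0.2523 0.1569] 25.11032897052312 [-0.1757 -0.1484 -4.2013] [-0.0316  0.0229 -0.0155]
[[ 1.    -0.    -0.003]
 [ 0.003  0.001  1.   ]
 [-0.    -1.     0.001]]
[0.6274 0.1024 0.1433]
scene [305.26   240.9486]
[305 240]
side [306.1807 199.7551]
[306 199]
```

View pics/scene6c.png

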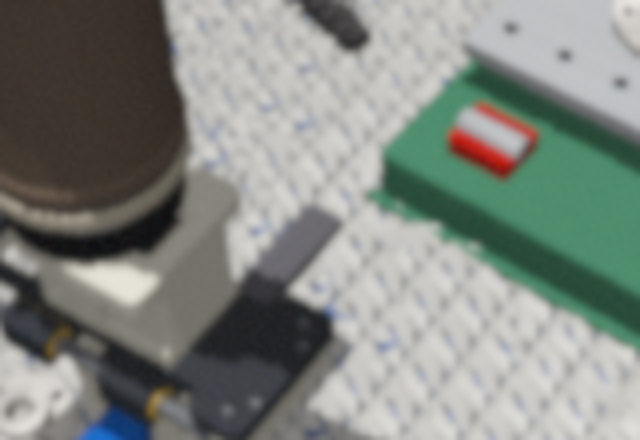

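View pics/side6c.png

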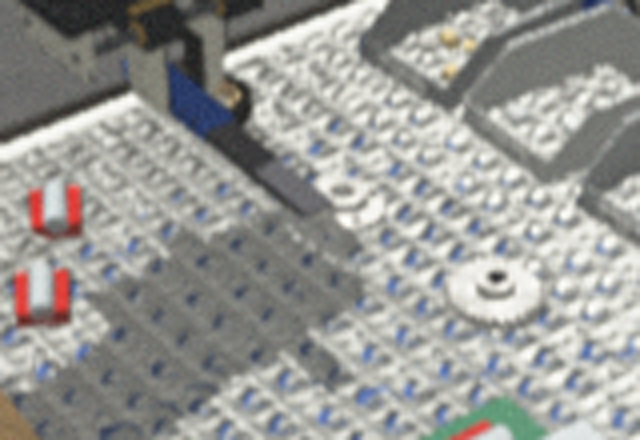

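The bar is held level. The tip shows within about 1–4 px of the prediction in both views, which matches those cameras' bias. Compute the lever poses next.

```bash
cat >> h.py <<'E'
TIP=np.array([0,.0135,-.150])   # bar tip upper edge in tool frame
def pry(tilt,u,clr=0.0,bx=.053,ry=.0353,rz=.022):
    """TCP pose with bar underside clr above ridge line, tip u beyond ridge"""
    R=Rtool(BY,tilt)
    # contact point on underside in tool frame
    cpt=np.array([0,TIP[1]+.010+clr,TIP[2]+u])
    return bed(bx,ry,rz)-R@cpt,R
E
python3 - <<'E'
from h import *
for t,u,c in [(.28,-.01,.004),(.28,.052,.002),(.28,.052,0),(0,.052,0),(-.25,.052,0)]:
    p,R=pry(t,u,c);print(t,p,"tip bed",tobed(p+R@TIP), "TCPbed",tobed(p))
p,R=pry(.28,-.03,.015)
plan([((.60,.235,.20),Rtool(BY,.14)),(p,R)])
E
```

```text
0.28 [0.6236 0.0926 0.1426] tip bed [0.053  0.041  0.0382] TCPbed [0.053  0.1815 0.0926]
0.28 [0.6211 0.0336 0.1236] tip bed [ 0.053  -0.018   0.0192] TCPbed [0.053  0.1224 0.0736]
0.28 [0.6211 0.0342 0.1217] tip bed [ 0.053  -0.0174  0.0172] TCPbed [0.053  0.123  0.0717]
0 [0.6216 0.0445 0.0955] tip bed [ 0.053  -0.0167  0.032 ] TCPbed [0.053  0.1333 0.0455]
-0.25 [0.6217 0.0472 0.0705] tip bed [ 0.053  -0.0126  0.0446] TCPbed [0.053  0.1361 0.0205]
# 1 rows
[-2.72 -4.34 -1.71] [ 0.14   0.045 -0.003]
# 3 rows
[ 0.98  0.78 -4.32] [0.047 0.    0.   ]
[ 0.98  0.58 -4.35] [0.047 0.    0.   ]
[ 0.98  0.37 -4.38] [0.047 0.    0.   ]
```

Request:
move_arm --series '[{"x": -1.0,"y": -2.5,"z": -1.0,"rx": 0.1,"ry": 0.024,"rz": 0},{"x": -0.5,"y": -1.5,"z": -2.0,"rx": 0.1,"ry": 0.024,"rz": 0},{"x": 0.5,"y": 0.5,"z": -4.0,"rx": 0.08,"ry": 0,"rz": 0},{"x": 0.5,"y": 0.5,"z": -4.0,"rx": 0,"ry": 0,"rz": 0},{"x": 0,"y": 0.5,"z": -2.0,"rx": 0,"ry": 0,"rz": 0},{"x": 0,"y": 0,"z": 0,"rx": 0,"ry": 0,"rz": 0}]'

```text
clock: 14.38
position: [0.6133, 0.1238, 0.1466]
ee_rot: [-1.288, 0.043, -0.029]
force: [1.0, 1.4, -2.6]
width: 0.275
```

```bash
python3 - <<'E'
from h import *
st=arm.observe();print(st["clock"],st["position"],st["force"]);T=Ro.from_rotvec(st["ee_rot"]).as_matrix();print(T.round(3))
print("tip",tobed(st["position"]+T@TIP))
plan([pry(.28,-.015,.004)],st)
E
```

```text
14.375 [0.6133 0.1238 0.1466] [ 0.9984  1.4169 -2.6241]
[[ 0.999 -0.002  0.048]
 [-0.046  0.279  0.959]
 [-0.015 -0.96   0.278]]
tip [0.04   0.0719 0.0419]
# 1 rows
[ 1.17 -0.49 -2.55] [-0.002 -0.008 -0.014]
```

Request:
move_arm --series '[{"x": 0.6,"y": -0.5,"z": -0.6,"rx": 0,"ry": -0.008,"rz": -0.014},{"x": 0.6,"y": 0,"z": -1.9,"rx": 0,"ry": 0,"rz": 0},{"x": 0,"y": 0,"z": 0,"rx": 0,"ry": 0,"rz": 0},{"x": 0,"y": 0,"z": 0,"rx": 0,"ry": 0,"rz": 0}]'

```text
clock: 14.88
position: [0.6253, 0.0996, 0.1442]
ee_rot: [-1.288, 0.023, -0.033]
force: [0.5, -0.1, -3.4]
width: 0.278
```

```bash
python3 - <<'E'
from h import *
st=arm.observe();print(st["clock"],st["position"],st["force"]);T=Ro.from_rotvec(st["ee_rot"]).as_matrix();print(T.round(3))
print("tip",tobed(st["position"]+T@TIP))
plan([pry(.28,-.015,.004),pry(.28,.025,.003),pry(.28,.052,.002)],st,step=.015)
for n in ("scene","side"):
    im=arm.get_image(n);u=proj(cam(n),bed(.053,.0353,.022)).astype(int);print(n,u)
    cv2.imwrite(f"pics/{n}7c.png",cv2.resize(im[u[1]-60:u[1]+60,u[0]-80:u[0]+80],None,fx=4.5,fy=4.5,interpolation=cv2.INTER_CUBIC))
E
```

```text
14.875 [0.6253 0.0996 0.1442] [ 0.461  -0.12   -3.4125]
[[ 0.999  0.012  0.036]
 [-0.038  0.279  0.96 ]
 [ 0.001 -0.96   0.279]]
tip [0.0551 0.0483 0.0394]
# 1 rows
[-0.14 -0.05 -0.22] [-0.003  0.005  0.   ]
# 3 rows
[ 0.    0.03 -1.33] [-0. -0.  0.]
[ 0.    0.03 -1.33] [-0. -0.  0.]
[ 0.    0.03 -1.33] [-0. -0.  0.]
# 2 rows
[ 0.    0.05 -1.35] [-0.  0.  0.]
[ 0.    0.05 -1.35] [-0.  0.  0.]
scene [347 220]
side [344 258]
```

View pics/scene7c.png

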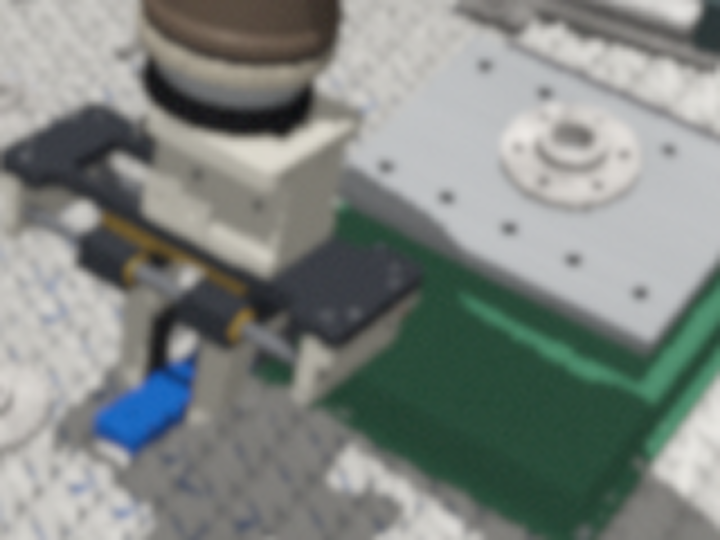

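View pics/side7c.png

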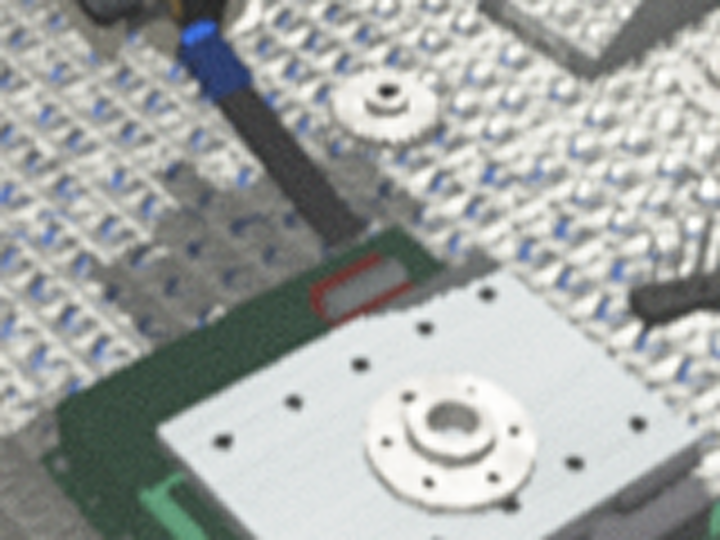

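The side view shows the bar tip at crop (345,230), lined up with the ridge at (365,285). Slide in.

Request:
move_arm --series '[{"x": -0.1,"y": 0,"z": -1.4,"rx": 0,"ry": 0.004,"rz": 0},{"x": -0.1,"y": 0,"z": -1.4,"rx": 0,"ry": 0,"rz": 0},{"x": 0,"y": 0,"z": -1.3,"rx": 0,"ry": 0,"rz": 0},{"x": 0,"y": 0,"z": 0,"rx": 0,"ry": 0,"rz": 0}]'

```text
clock: 15.48
position: [0.621, 0.0568, 0.1319]
ee_rot: [-1.289, 0.027, -0.036]
force: [-0.3, 0.1, -4.5]
width: 0.275
```

```bash
python3 - <<'E'
from h import *
st=arm.observe();print(st["clock"],st["position"],st["force"]);T=Ro.from_rotvec(st["ee_rot"]).as_matrix();print(T.round(3))
print("tip",tobed(st["position"]+T@TIP))
plan([pry(.28,.052,.002)],st,step=.015)
E
```

```text
15.475 [0.621  0.0568 0.1319] [-0.3313  0.0898 -4.4629]
[[ 0.999  0.012  0.041]
 [-0.042  0.278  0.96 ]
 [ 0.    -0.961  0.278]]
tip [0.0519 0.0053 0.0272]
# 2 rows
[ 0.05  0.08 -1.23] [-0.001 -0.     0.   ]
[ 0.05  0.08 -1.23] [-0.001 -0.     0.   ]
```

Request:
move_arm --series '[{"x": 0,"y": 0.2,"z": 0,"rx": 0,"ry": 0,"rz": 0},{"x": 0,"y": 0,"z": -1.2,"rx": 0,"ry": 0,"rz": 0},{"x": 0,"y": 0,"z": -1.2,"rx": 0,"ry": 0,"rz": 0},{"x": 0,"y": 0,"z": 0,"rx": 0,"ry": 0,"rz": 0}]'

```text
clock: 15.98
position: [0.6201, 0.0331, 0.1227]
ee_rot: [-1.288, 0.027, -0.036]
force: [-0.3, -0.2, -3.6]
width: 0.278
```

```bash
python3 - <<'E'
from h import *
st=arm.observe();print(st["clock"],st["position"],st["force"]);T=Ro.from_rotvec(st["ee_rot"]).as_matrix();print(T.round(3))
print("tip",tobed(st["position"]+T@TIP))
plan([pry(.28,.052,.00),pry(.14,.052,0),pry(0,.052,0),pry(-.12,.052,0),pry(-.25,.052,0)],st)
for n in ("side",):
    im=arm.get_image(n);u=proj(cam(n),bed(.053,.0353,.022)).astype(int);print(n,u)
    cv2.imwrite(f"pics/{n}8c.png",cv2.resize(im[u[1]-60:u[1]+60,u[0]-80:u[0]+80],None,fx=4.5,fy=4.5,interpolation=cv2.INTER_CUBIC))
E
```

```text
15.975 [0.6201 0.0331 0.1227] [-0.3172 -0.2153 -3.5687]
[[ 0.999  0.012  0.04 ]
 [-0.042  0.278  0.96 ]
 [ 0.    -0.96   0.278]]
tip [ 0.0521 -0.0184  0.018 ]
# 1 rows
[0.1  0.13 0.07] [-0.002  0.     0.   ]
# 1 rows
[-0.    1.39  0.23] [-0.14  0.   -0.  ]
# 1 rows
[0.   1.39 0.23] [-0.14  0.    0.  ]
# 1 rows
[-0.    1.19  0.21] [-0.12 -0.    0.  ]
# 1 rows
[-0.    1.29  0.22] [-0.13  0.   -0.  ]
side [344 258]
```

View pics/side8c.png

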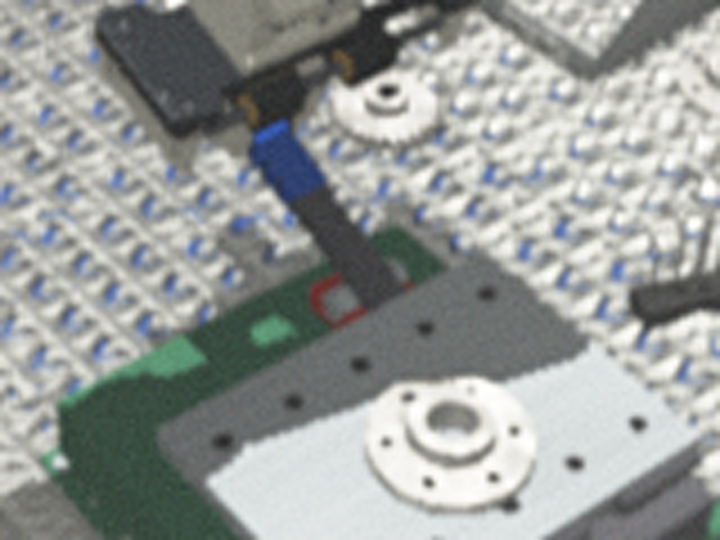

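The bar passes over the ridge and under the lip. Lever in stages, watching the force.

Request:
move_arm --series '[{"x": 0.05,"y": 0.8,"z": 0.15,"rx": -0.07,"ry": 0,"rz": 0},{"x": 0,"y": 0.7,"z": 0.12,"rx": -0.07,"ry": 0,"rz": 0},{"x": 0,"y": 0.7,"z": 0.12,"rx": -0.07,"ry": 0,"rz": 0},{"x": 0,"y": 0,"z": 0,"rx": 0,"ry": 0,"rz": 0}]'

```text
clock: 16.52
position: [0.6216, 0.0414, 0.1026]
ee_rot: [-1.504, 0.032, -0.036]
force: [-1.8, -0.9, -0.8]
width: 0.274
```

```bash
cat > s.py <<'E'
from h import *
st=arm.observe();T=Ro.from_rotvec(st["ee_rot"]).as_matrix()
tilt=np.arcsin(T[2,2]);print(st["clock"],st["position"],"F",st["force"],"Tq",st["ft_torque"],"tilt",tilt,"yaw",np.arctan2(T[1,0],T[0,0]),"w",st["width"]*91.8)
print("tip",tobed(st["position"]+T@TIP),"TCPbed",tobed(st["position"]))
E
python3 s.py; python3 -c "
from h import *
T=Ro.from_rotvec(arm.observe()['ee_rot']).as_matrix();t=np.arcsin(T[2,2])
plan([pry(t,.052),pry(t-.1,.052),pry(t-.2,.052)])"
```

```text
16.525 [0.6216 0.0414 0.1026] F [-1.7559 -0.9288 -0.8027] Tq [ 0.0415  0.4425 -0.1608] tilt 0.06630795718911905 yaw -0.04369359525118758 w 25.180617462450385
tip [ 0.0529 -0.0185  0.0292] TCPbed [0.0531 0.1302 0.0526]
# 1 rows
[-0.01  0.08  0.12] [ 0.    -0.002  0.002]
# 1 rows
[-0.    0.99  0.19] [-0.1 -0.  -0. ]
# 1 rows
[-0.    0.99  0.19] [-0.1 -0.   0. ]
```

Request:
move_arm --series '[{"x": 0,"y": 0.8,"z": 0.15,"rx": -0.07,"ry": 0,"rz": 0},{"x": 0,"y": 0.8,"z": 0.13,"rx": -0.07,"ry": 0,"rz": 0},{"x": 0,"y": 0,"z": 0,"rx": 0,"ry": 0,"rz": 0}]'

```text
clock: 16.9
position: [0.6226, 0.0431, 0.0899]
ee_rot: [-1.646, 0.036, -0.04]
force: [-1.8, -1.1, -1.9]
width: 0.276
```

```bash
python3 s.py
```

```text
16.9 [0.6226 0.0431 0.0899] F [-1.823  -1.1104 -1.9359] Tq [ 0.1993  0.5109 -0.2934] tilt -0.07566033283473919 yaw -0.04806684716003483 w 25.297570859167458
tip [ 0.0532 -0.0186  0.0378] TCPbed [0.0541 0.132  0.0399]
```

```bash
python3 - <<'E'
from h import *
im=arm.get_image("side");u=proj(cam("side"),bed(.053,.0353,.022)).astype(int)
cv2.imwrite("pics/side9c.png",cv2.resize(im[u[1]-60:u[1]+60,u[0]-80:u[0]+80],None,fx=4.5,fy=4.5,interpolation=cv2.INTER_CUBIC))
E
```

```text
(no output)
```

View pics/side9c.png

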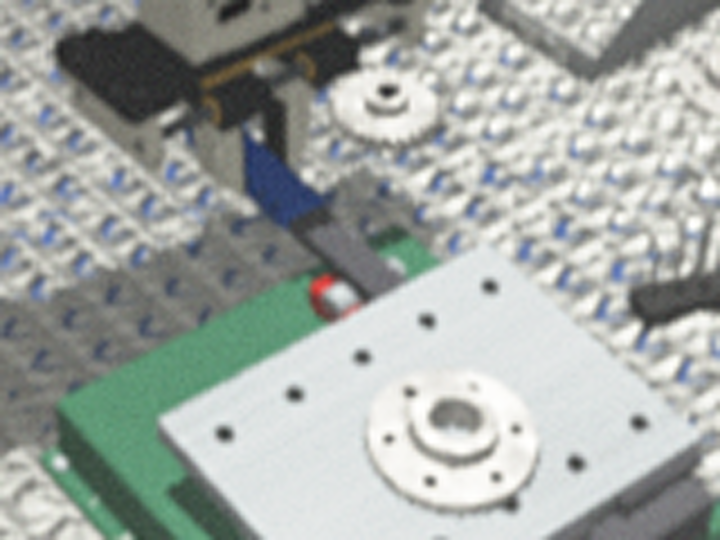

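The plate's front corner has gone from crop (158,430) to (158,418), so it is lifting. Continue.

Request:
move_arm --series '[{"x": -0.05,"y": 0.8,"z": 0.15,"rx": -0.07,"ry": 0,"rz": 0},{"x": 0,"y": 0.7,"z": 0.13,"rx": -0.06,"ry": 0,"rz": 0},{"x": 0,"y": 0,"z": 0,"rx": 0,"ry": 0,"rz": 0}]'

```text
clock: 17.32
position: [0.6238, 0.0436, 0.0791]
ee_rot: [-1.772, 0.042, -0.046]
force: [-1.6, -0.4, -0.5]
width: 0.275
```

```bash
python3 s.py
```

```text
17.325 [0.6238 0.0436 0.0791] F [-1.6228 -0.4208 -0.5356] Tq [ 0.6281  0.545  -0.3916] tilt -0.20183793154170052 yaw -0.053960566234978816 w 25.218124923115898
tip [ 0.0534 -0.0171  0.0459] TCPbed [0.0553 0.1325 0.0291]
```

Request:
move_arm --series '[{"x": -0.1,"y": 0.7,"z": 0.15,"rx": -0.05,"ry": 0,"rz": 0},{"x": 0,"y": 0.5,"z": 0.1,"rx": -0.03,"ry": 0,"rz": 0},{"x": 0,"y": 0,"z": 0,"rx": 0,"ry": 0,"rz": 0}]'

```text
clock: 17.7
position: [0.6246, 0.0434, 0.0717]
ee_rot: [-1.848, 0.045, -0.052]
force: [-5.5, -1.3, 6.7]
width: 0.28
```

```bash
python3 s.py; python3 - <<'E'
from h import *
for n in ("side","scene"):
    im=arm.get_image(n);u=proj(cam(n),bed(.0,.0353,.022)).astype(int)
    cv2.imwrite(f"pics/{n}10c.png",cv2.resize(im[u[1]-65:u[1]+85,u[0]-100:u[0]+100],None,fx=4,fy=4,interpolation=cv2.INTER_CUBIC))
E
```

```text
17.7 [0.6246 0.0434 0.0717] F [-5.5255 -1.255   6.7252] Tq [ 0.1385  1.1313 -0.6563] tilt -0.2776616270519035 yaw -0.05831205893197943 w 25.66930717696884
tip [ 0.0534 -0.0156  0.0498] TCPbed [0.0561 0.1323 0.0217]
```

View pics/side10c.png

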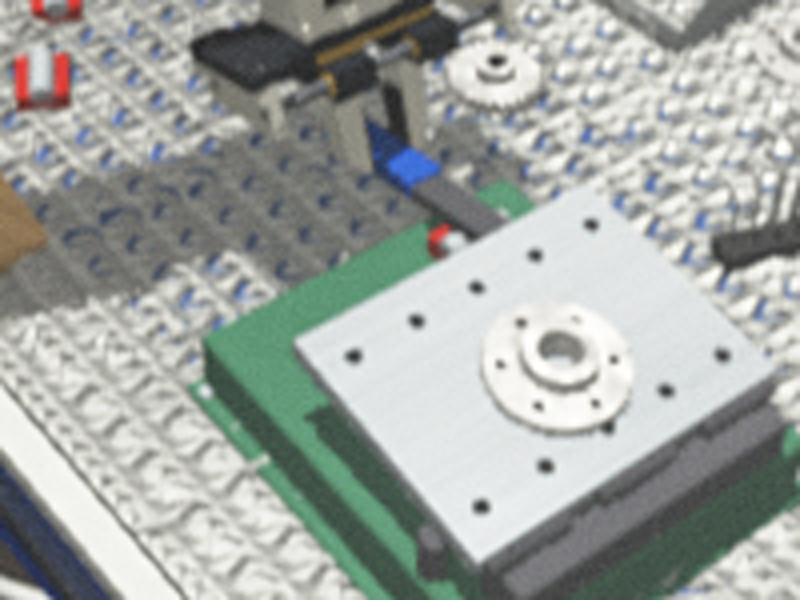

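View pics/scene10c.png

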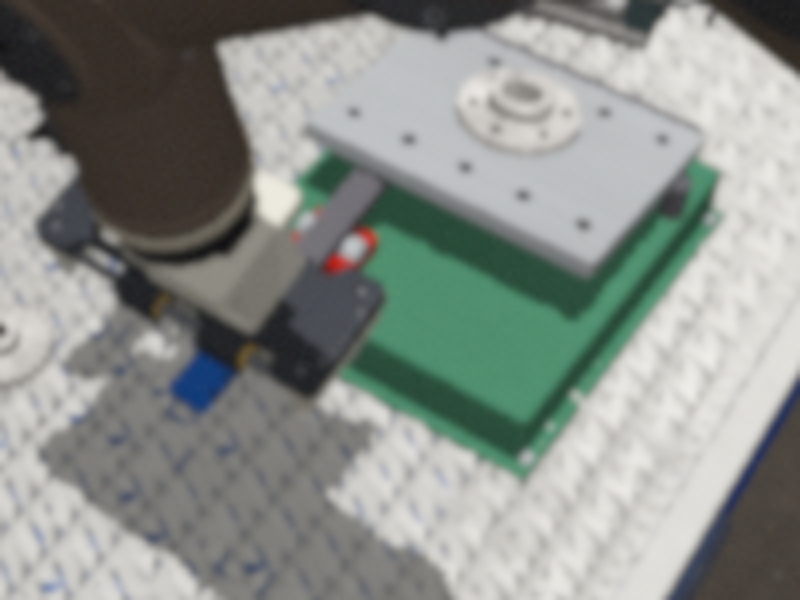

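```bash
cat > lip.py <<'E'
from h import *
c=cam("side");u=proj(c,bed(.0,.0353,.022)).astype(int)
def calc(px):
    b=[proj(c,bed(-.1,.0015,z)) for z in (.042,.060)]
    print("pred down/up",b,"ratio raise mm",18*((px-p0)@(b[1]-b[0]))/((b[1]-b[0])@(b[1]-b[0])))
p0=np.array([344-80+(158+.5)/4.5-.5,258-60+(430+.5)/4.5-.5])
import sys
x,y=float(sys.argv[1]),float(sys.argv[2])
px=np.array([u[0]-100+(x+.5)/4-.5,u[1]-65+(y+.5)/4-.5]);print(p0,px);calc(px)
E
python3 lip.py 295 341
```

```text
[298.7222 293.1667] [299.375 287.875]
pred down/up [array([298.3077, 292.3735]), array([298.1835, 286.4796])] ratio raise mm 16.111417272390785
```

Request:
move_arm --series '[{"x": -0.1,"y": 0.7,"z": 0.1,"rx": -0.04,"ry": 0.01,"rz": 0},{"x": 0,"y": 0.5,"z": 0.1,"rx": -0.03,"ry": 0,"rz": 0},{"x": 0,"y": 0,"z": 0,"rx": 0,"ry": 0,"rz": 0}]'

```text
clock: 18.18
position: [0.6258, 0.0439, 0.0696]
ee_rot: [-1.908, 0.056, -0.067]
force: [-5.1, 0.3, 8.4]
width: 0.28
```

```bash
python3 s.py; python3 - <<'E'
from h import *
for n in ("side",):
    im=arm.get_image(n);u=proj(cam(n),bed(.0,.0353,.022)).astype(int)
    cv2.imwrite(f"pics/{n}11c.png",cv2.resize(im[u[1]-65:u[1]+85,u[0]-100:u[0]+100],None,fx=4,fy=4,interpolation=cv2.INTER_CUBIC))
E
```

```text
18.175 [0.6258 0.0439 0.0696] F [-5.0723  0.3132  8.3632] Tq [ 0.2404  1.201  -0.6762] tilt -0.3379385878680594 yaw -0.07263242219738157 w 25.664137647167813
tip [ 0.0521 -0.013   0.0565] TCPbed [0.0573 0.1329 0.0196]
```

View pics/side11c.png

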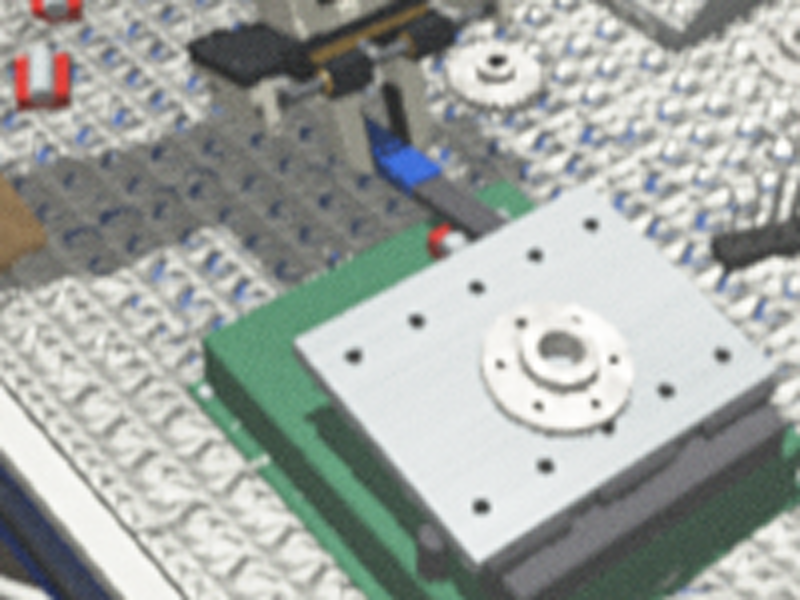

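The plate hasn't moved while the hand went further, which suggests it's at the stop. One firmer push to confirm.

Request:
move_arm --series '[{"x": 0,"y": 1.2,"z": 0,"rx": 0,"ry": 0,"rz": 0},{"x": 0,"y": 1.4,"z": 0,"rx": 0,"ry": 0,"rz": 0},{"x": 0,"y": 1.4,"z": 0,"rx": 0,"ry": 0,"rz": 0}]'

```text
clock: 18.6
position: [0.6276, 0.039, 0.0465]
ee_rot: [-1.889, 0.056, -0.071]
force: [-27.6, 19.6, 68.7]
width: 0.277
```

```bash
python3 s.py; python3 - <<'E'
from h import *
a=cv2.imread("pics/side11c.png")
im=arm.get_image("side");u=proj(cam("side"),bed(.0,.0353,.022)).astype(int)
b=cv2.resize(im[u[1]-65:u[1]+85,u[0]-100:u[0]+100],None,fx=4,fy=4,interpolation=cv2.INTER_CUBIC);cv2.imwrite("pics/side12c.png",b)
g=lambda i:np.float32(cv2.cvtColor(i,cv2.COLOR_BGR2GRAY))[280:400,280:560]
c10=cv2.imread("pics/side10c.png")
print(cv2.phaseCorrelate(g(c10),g(a)),cv2.phaseCorrelate(g(a),g(b)))
E
```

```text
18.6 [0.6276 0.039  0.0465] F [-27.5644  19.5513  68.727 ] Tq [-0.3428  5.5416 -2.1031] tilt -0.3186707076110312 yaw -0.07433593595298822 w 25.396607067221737
tip [ 0.0538 -0.0184  0.0307] TCPbed [ 0.0593  0.1281 -0.0035]
((-0.0017928390824977214, 0.06450432989751675), 0.7349569658438365) ((-0.025431550180684326, -0.0015375570536235728), 0.7382009541546857)
```

The force reached 69 N and the plate didn't move at all (under 0.1 px), so it is at the stop. Back off now.

Request:
move_arm --series '[{"x": 0,"y": -2.0,"z": 0,"rx": 0,"ry": 0,"rz": 0},{"x": 0,"y": -0.5,"z": 0.1,"rx": 0,"ry": 0,"rz": 0}]'

```text
clock: 18.9
position: [0.6275, 0.0497, 0.07]
ee_rot: [-1.883, 0.056, -0.071]
force: [0.9, -0.4, -6.1]
width: 0.279
```

```bash
python3 s.py; python3 - <<'E'
from h import *
for n in ("side","scene"):
    im=arm.get_image(n);u=proj(cam(n),bed(.0,.0353,.022)).astype(int)
    cv2.imwrite(f"pics/{n}13c.png",cv2.resize(im[u[1]-65:u[1]+85,u[0]-100:u[0]+100],None,fx=4,fy=4,interpolation=cv2.INTER_CUBIC))
E
```

```text
18.9 [0.6275 0.0497 0.07  ] F [ 0.8553 -0.403  -6.0621] Tq [ 0.9131 -0.107   0.1108] tilt -0.31249966464924606 yaw -0.07512452013262358 w 25.63043758397121
tip [ 0.0531 -0.008   0.0532] TCPbed [0.0587 0.1388 0.02  ]
```

View pics/side13c.png

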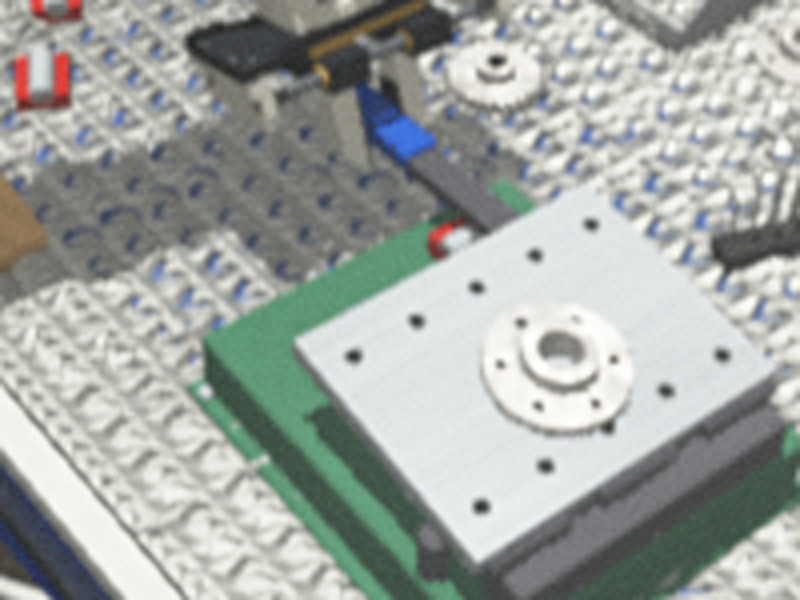

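View pics/scene13c.png

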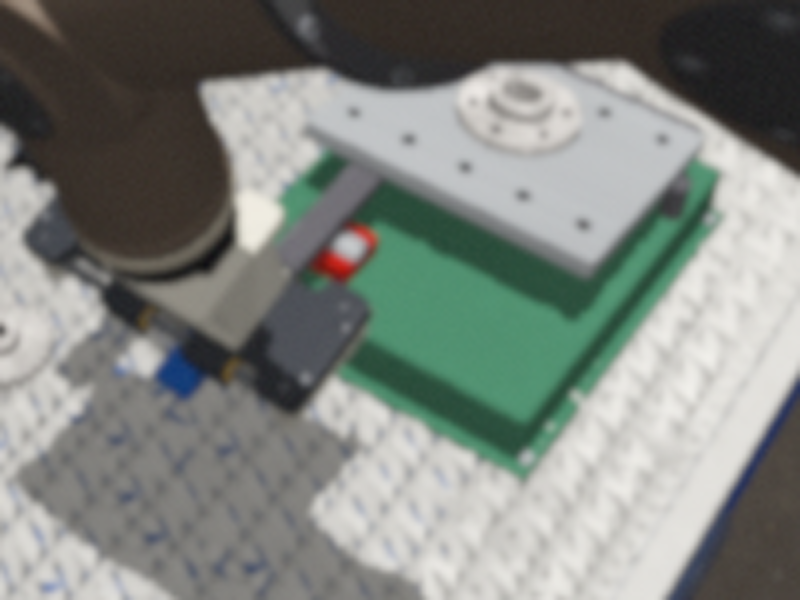

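The plate stays up. Withdraw the bar: ease the tip off the plate, then pull it out along its axis.

Request:
move_arm --series '[{"x": 0,"y": -0.6,"z": 0,"rx": 0.07,"ry": -0.015,"rz": 0},{"x": 0,"y": -0.6,"z": 0.2,"rx": 0.06,"ry": -0.015,"rz": 0},{"x": 0,"y": -0.3,"z": 2.0,"rx": 0.02,"ry": 0,"rz": 0},{"x": 0,"y": -0.2,"z": 3.0,"rx": 0.02,"ry": 0,"rz": 0},{"x": 0,"y": -1.0,"z": 4.0,"rx": 0.03,"ry": 0,"rz": 0},{"x": 0,"y": -3,"z": 3.0,"rx": 0.04,"ry": 0,"rz": 0},{"x": 0,"y": -3,"z": 2.0,"rx": 0.04,"ry": -0.02,"rz": 0},{"x": 0,"y": 0,"z": 0,"rx": 0,"ry": 0,"rz": 0}]'

```text
clock: 20.0
position: [0.6286, 0.2193, 0.1269]
ee_rot: [-1.599, 0.012, -0.011]
force: [0.6, -0.3, -3.7]
width: 0.276
```

```bash
python3 s.py; python3 - <<'E'
from h import *
for n in ("side","scene"):
    im=arm.get_image(n);u=proj(cam(n),bed(.03,.10,.022)).astype(int)
    cv2.imwrite(f"pics/{n}14c.png",cv2.resize(im[u[1]-75:u[1]+75,u[0]-100:u[0]+100],None,fx=4,fy=4,interpolation=cv2.INTER_CUBIC))
    st=arm.observe();T=Ro.from_rotvec(st["ee_rot"]).as_matrix();print(n,(proj(cam(n),st["position"]+T@TIP)-u+[100,75])*4)
E
```

```text
20.0 [0.6286 0.2193 0.1269] F [ 0.5816 -0.3448 -3.6982] Tq [-0.0585  0.0141 -0.0334] tilt -0.027838698800967784 yaw -0.014429665047587654 w 25.374988215372284
tip [0.0569 0.158  0.0676] TCPbed [0.0527 0.3083 0.0769]
side [381.5339 176.2841]
scene [309.5277 292.2204]
```

View pics/side14c.png

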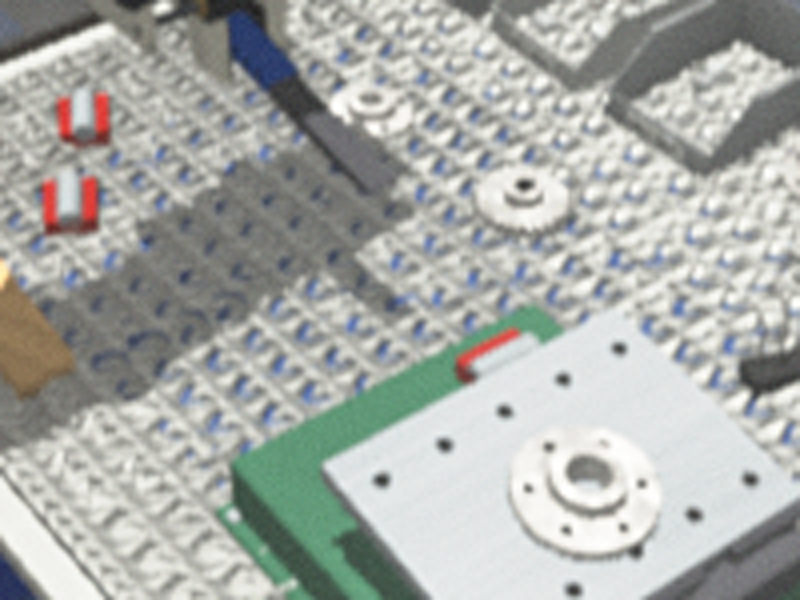

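View pics/scene14c.png

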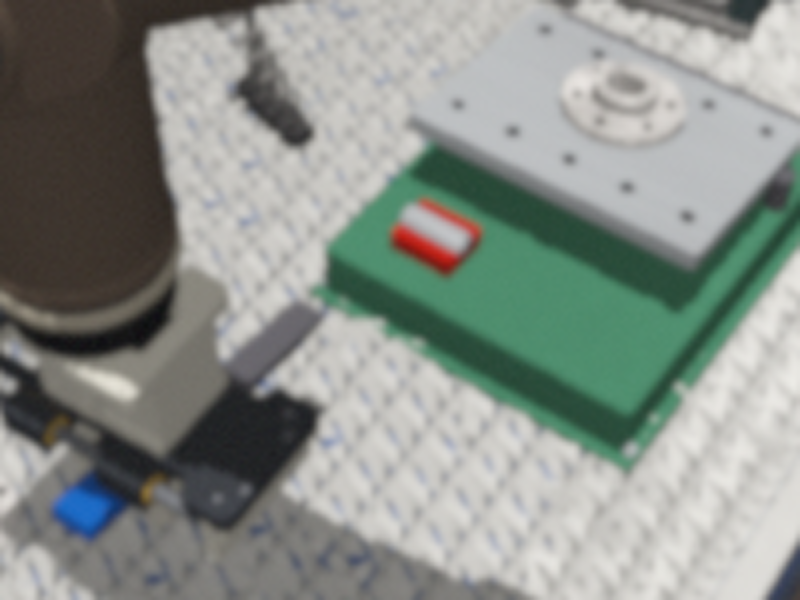

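The bar is out and level, the plate is up, and the block is still on the ledge. Lay the bar back on its original free spot.

```bash
python3 -c "
from h import *
plan([((.6277,.2555,.045),Rtool(0))])"
```

```text
# 2 rows
[0.02 3.91 2.07] [ 0.016 -0.008 -0.002]
[0.03 3.95 2.  ] [ 0.016 -0.008 -0.002]
```

Request:
move_arm --series '[{"x": 0,"y": 2.5,"z": 2.0,"rx": 0.014,"ry": -0.008,"rz": -0.002},{"x": 0,"y": 3.0,"z": 1.6,"rx": 0.014,"ry": -0.006,"rz": 0},{"x": 0,"y": 2.0,"z": 0,"rx": 0,"ry": 0,"rz": 0},{"x": 0,"y": 0,"z": 0,"rx": 0,"ry": 0,"rz": 0}]'

```text
clock: 20.6
position: [0.6244, 0.2474, 0.0406]
ee_rot: [-1.582, 0.012, 0.002]
force: [0.8, -0.0, -3.3]
width: 0.278
```

```bash
python3 s.py
```

```text
20.6 [0.6244 0.2474 0.0406] F [ 0.7515 -0.0196 -3.338 ] Tq [ 0.0547  0.0672 -0.0521] tilt -0.011463071457833589 yaw -0.006872229083795406 w 25.492971835471618
tip [ 0.0525  0.1862 -0.0212] TCPbed [ 0.0473  0.3362 -0.0094]
```

Request:
move_arm --series '[{"x": 0.2,"y": 0.9,"z": 0.3,"rx": 0.011,"ry": 0,"rz": -0.01},{"x": 0,"y": 0.6,"z": 0.2,"rx": 0,"ry": 0,"rz": 0},{"x": 0,"y": 0.3,"z": 0,"rx": 0,"ry": 0,"rz": 0},{"x": 0,"y": 0,"z": 0,"rx": 0,"ry": 0,"rz": 0}]'

```text
clock: 21.1
position: [0.6283, 0.251, 0.0237]
ee_rot: [-1.571, 0.003, -0.011]
force: [-0.1, -0.1, -1.6]
width: 0.279
```

```bash
python3 s.py
```

```text
21.1 [0.6283 0.251  0.0237] F [-0.0557 -0.1454 -1.5504] Tq [-0.3512  0.3222 -0.1574] tilt 7.829556959732273e-05 yaw -0.009176165924337962 w 25.63875846694632
tip [ 0.056   0.19   -0.0398] TCPbed [ 0.0511  0.3399 -0.0263]
```

Resting on the bench. Release, lift, and move over to the wedge.

Request:
move_arm --series '[{"x": 0,"y": 0,"z": 0,"rx": 0,"ry": 0,"rz": 0},{"x": 0,"y": 0,"z": 0,"rx": 0,"ry": 0,"rz": 0},{"x": 0,"y": 0,"z": 0,"rx": 0,"ry": 0,"rz": 0},{"x": 0,"y": -3,"z": 0,"rx": 0,"ry": 0,"rz": 0},{"x": 0,"y": -5,"z": 0,"rx": 0,"ry": 0,"rz": 0},{"x": -4,"y": -4,"z": -1,"rx": 0,"ry": -0.02,"rz": 0},{"x": -5,"y": -1,"z": -2,"rx": 0,"ry": -0.02,"rz": 0},{"x": -5,"y": 0,"z": -2,"rx": 0,"ry": 0,"rz": 0},{"x": -4,"y": 0,"z": -2,"rx": 0,"ry": 0,"rz": 0},{"x": 0,"y": 0,"z": 0,"rx": 0,"ry": 0,"rz": 0}]' --jaw 6.5 --newtons 30

```text
clock: 22.35
position: [0.4459, 0.1759, 0.1581]
ee_rot: [-1.567, -0.033, 0.018]
force: [1.1, 0.1, 0.6]
width: 0.708
```

```bash
python3 - <<'E'
from h import *
st=arm.observe();print(st["clock"],st["position"],st["force"]);T=Ro.from_rotvec(st["ee_rot"]).as_matrix();print(T.round(3))
im=arm.get_image("wrist");np.save("w15.npy",[st["position"],st["ee_rot"]]);cv2.imwrite("pics/w15.png",im)
plan([((.4277,.2288,.10),Rtool(.029))],st)
E
```

```text
22.35 [0.4459 0.1759 0.1581] [1.0934 0.1074 0.6129]
[[ 0.999  0.01  -0.033]
 [ 0.032  0.004  0.999]
 [ 0.01  -1.     0.004]]
# 2 rows
[-0.85  2.91  2.66] [-0.002  0.002  0.005]
[-0.84  2.91  2.67] [-0.002  0.002  0.005]
```

View pics/w15.png

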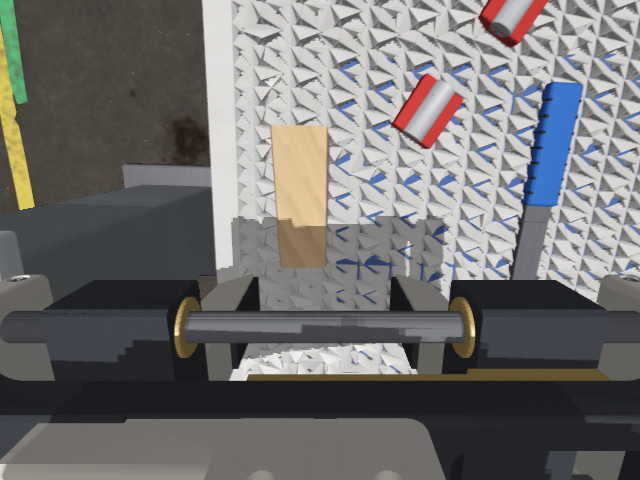

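The bar lies flat at (545,180). Wedge thick end (272–327,126), thin end (280–325,267).

```bash
python3 - <<'E'
from h import *
p,r=np.load("w15.npy");W=cam("wrist",dict(position=p,ee_rot=r))
q=[onz(W,(271.5,126),.05),onz(W,(327,126),.05),onz(W,(279.5,267),.017),onz(W,(325.5,267),.017)]
for x in q: print(x)
a=(q[0]+q[1])/2;b=(q[2]+q[3])/2;d=a-b;print("len",np.linalg.norm(d[:2]),"yaw",np.arctan2(-d[0],d[1]),"c",(a+b)/2)
u=d/np.linalg.norm(d[:2]);g=(a+b)/2+.025*u;g[2]=.06;print(g)
plan([(g,Rtool(np.arctan2(-d[0],d[1])))])
E
```

```text
[0.4085 0.2602 0.05  ]
[0.4464 0.2615 0.05  ]
[0.4101 0.1468 0.017 ]
[0.4497 0.148  0.017 ]
len 0.11354409858111107 yaw 0.02192022466329907 c [0.4287 0.2041 0.0335]
[0.4281 0.2291 0.06  ]
# 2 rows
[-0.96  4.92  2.61] [-0.002  0.006  0.006]
[-0.94  4.92  2.62] [-0.002  0.006  0.006]
```

Request:
move_arm --series '[{"x": -0.9,"y": 2.0,"z": 2.6,"rx": 0,"ry": 0.006,"rz": 0.006},{"x": -0.9,"y": 2.0,"z": 2.6,"rx": 0,"ry": 0.003,"rz": 0.004},{"x": 0,"y": 0,"z": 0,"rx": 0,"ry": 0,"rz": 0}]'

```text
clock: 22.78
position: [0.4307, 0.2341, 0.1168]
ee_rot: [-1.565, -0.024, 0.015]
force: [-0.8, -0.3, 0.4]
width: 0.708
```

```bash
python3 - <<'E'
from h import *
st=arm.observe();print(st["clock"],st["position"]);plan([((.4281,.2291,.024),Rtool(.022))],st,step=.03)
E
```

```text
22.775 [0.4307 0.2341 0.1168]
# 4 rows
[-0.08  2.32 -0.14] [-0.001  0.001  0.001]
[-0.08  2.32 -0.13] [-0.001  0.001  0.001]
[-0.07  2.32 -0.13] [-0.001  0.001  0.001]
[-0.07  2.32 -0.13] [-0.001  0.001  0.001]
```

Request:
move_arm --series '[{"x": -0.2,"y": 3.0,"z": -0.4,"rx": -0.004,"ry": 0,"rz": 0.004},{"x": -0.1,"y": 3.0,"z": 0,"rx": 0,"ry": 0,"rz": 0},{"x": 0,"y": 2.0,"z": 0,"rx": 0,"ry": 0,"rz": 0},{"x": 0,"y": 0.7,"z": 0,"rx": 0,"ry": 0,"rz": 0},{"x": 0,"y": 0,"z": 0,"rx": 0,"ry": 0,"rz": 0}]'

```text
clock: 23.4
position: [0.4318, 0.2332, 0.0259]
ee_rot: [-1.57, -0.024, 0.018]
force: [-0.4, 0.5, 1.4]
width: 0.709
```

```bash
python3 - <<'E'
from h import *
st=arm.observe();print(st["clock"],st["position"]);plan([((.4281,.2291,.024),Rtool(.022))],st,step=.03)
E
```

```text
23.4 [0.4318 0.2332 0.0259]
# 1 rows
[-0.39  0.19 -0.4 ] [-0.001  0.004  0.004]
```

Request:
move_arm --series '[{"x": -0.4,"y": 0.2,"z": -0.4,"rx": 0,"ry": 0,"rz": 0.004},{"x": 0,"y": 0,"z": 0,"rx": 0,"ry": 0,"rz": 0}]'

```text
clock: 23.65
position: [0.4286, 0.2291, 0.0248]
ee_rot: [-1.569, -0.022, 0.02]
force: [-0.3, -0.3, 0.3]
width: 0.71
```

Request:
move_arm --series '[{"x": 0,"y": 0,"z": 0,"rx": 0,"ry": 0,"rz": 0},{"x": 0,"y": 0,"z": 0,"rx": 0,"ry": 0,"rz": 0},{"x": 0,"y": 0,"z": 0,"rx": 0,"ry": 0,"rz": 0},{"x": 0,"y": 0,"z": 0,"rx": 0,"ry": 0,"rz": 0}]' --jaw 3.0 --newtons 30

```text
clock: 24.15
position: [0.4289, 0.2297, 0.0258]
ee_rot: [-1.568, -0.023, 0.019]
force: [-0.3, -0.0, -1.3]
width: 0.428
```

```bash
python3 s.py; python3 - <<'E'
from h import *
plan([((.45,.229,.16),Rtool(.022)),(bed(-.03,.12,.10),Rtool(BY)),(bed(-.03,.065,.06),Rtool(BY))])
E
```

```text
24.15 [0.4289 0.2297 0.0258] F [-0.3139 -0.0088 -1.3068] Tq [-0.1202  0.0166  0.011 ] tilt 0.003110905978573878 yaw 0.026603863003832745 w 39.2765856598822
tip [-0.1369  0.1607 -0.0382] TCPbed [-0.1472  0.3103 -0.0242]
# 3 rows
[ 0.71 -4.47 -0.03] [-0.001  0.002  0.001]
[ 0.71 -4.47 -0.03] [-0.001  0.002  0.001]
[ 0.71 -4.47 -0.04] [-0.001  0.002  0.001]
# 4 rows
[ 2.09  0.25 -4.91] [-0.     0.016 -0.   ]
[ 2.17  0.25 -4.87] [-0.     0.016 -0.   ]
[ 2.25  0.25 -4.84] [-0.     0.016 -0.   ]
[ 2.33  0.25 -4.8 ] [-0.     0.016 -0.   ]
# 2 rows
[ 0.    2.   -2.75] [-0.  0. -0.]
[ 0.    2.   -2.75] [-0.  0. -0.]
```

Request:
move_arm --series '[{"x": 0,"y": -1.5,"z": 0,"rx": 0,"ry": 0,"rz": 0},{"x": 0.7,"y": -4.5,"z": 0,"rx": 0,"ry": 0,"rz": 0},{"x": 0.7,"y": -4.5,"z": 0,"rx": 0,"ry": 0,"rz": 0},{"x": 2.0,"y": -2,"z": -4.8,"rx": 0,"ry": 0.016,"rz": 0},{"x": 2.1,"y": 0,"z": -4.8,"rx": 0,"ry": 0.016,"rz": 0},{"x": 2.2,"y": 0,"z": -3,"rx": 0,"ry": 0.016,"rz": 0},{"x": 2.2,"y": 0,"z": -3,"rx": 0,"ry": 0.016,"rz": 0},{"x": 0,"y": 0,"z": 0,"rx": 0,"ry": 0,"rz": 0},{"x": 0,"y": 0,"z": 0,"rx": 0,"ry": 0,"rz": 0}]'

```text
clock: 25.28
position: [0.5309, 0.0695, 0.162]
ee_rot: [-1.568, 0.025, -0.034]
force: [-0.0, -0.2, -1.2]
width: 0.435
```

```bash
python3 s.py; python3 - <<'E'
from h import *
plan([(bed(-.03,.115,.045),Rtool(BY))])
im=arm.get_image("scene");cv2.imwrite("pics/sc16.png",im)
E
```

```text
25.275 [0.5309 0.0695 0.162 ] F [-0.0248 -0.2197 -1.1654] Tq [-0.014   0.086   0.0117] tilt 0.003173917782457085 yaw -0.03756410653963026 w 39.89235918041066
tip [-0.0379  0.0045  0.098 ] TCPbed [-0.0387  0.1545  0.112 ]
# 2 rows
[ 0.41  3.34 -1.99] [-0.002  0.002  0.003]
[ 0.42  3.35 -1.98] [-0.002  0.002  0.003]
```

View pics/sc16.png

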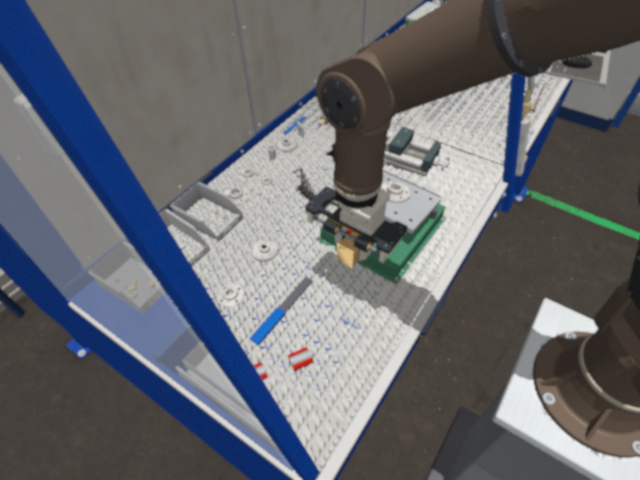

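Wedge held at (347,250); bar flat at (280,312). Descend in front of the ledge.

Request:
move_arm --series '[{"x": 0.4,"y": 2.5,"z": -1.5,"rx": 0,"ry": 0.003,"rz": 0.003},{"x": 0.4,"y": 2.5,"z": -1.5,"rx": 0,"ry": 0,"rz": 0.003},{"x": 0,"y": 1.2,"z": 0,"rx": 0,"ry": 0,"rz": 0},{"x": 0,"y": 0,"z": 0,"rx": 0,"ry": 0,"rz": 0}]'

```text
clock: 25.82
position: [0.5368, 0.0445, 0.0993]
ee_rot: [-1.565, 0.026, -0.025]
force: [0.0, -0.2, -1.4]
width: 0.433
```

```bash
python3 s.py; python3 - <<'E'
from h import *
plan([(bed(-.03,.105,.034),Rtool(BY)),(bed(-.03,.055,.033),Rtool(BY))],step=.03)
E
```

```text
25.825 [0.5368 0.0445 0.0993] F [ 0.0474 -0.1942 -1.3883] Tq [-0.0519  0.0519  0.0418] tilt 0.005730758903508579 yaw -0.03263433551083475 w 39.75229059256587
tip [-0.0303 -0.0201  0.035 ] TCPbed [-0.0317  0.1298  0.0493]
# 1 rows
[ 0.14  1.52 -2.49] [-0.006  0.009 -0.001]
# 2 rows
[ 0.    0.05 -2.5 ] [ 0. -0.  0.]
[ 0.    0.05 -2.5 ] [ 0. -0.  0.]
```

Request:
move_arm --series '[{"x": 0.1,"y": 1.4,"z": -0.5,"rx": -0.006,"ry": 0.009,"rz": 0},{"x": 0,"y": 0,"z": -2.0,"rx": 0,"ry": 0,"rz": 0},{"x": 0,"y": 0,"z": -2.5,"rx": 0,"ry": 0,"rz": 0},{"x": 0,"y": 0,"z": -2.0,"rx": 0,"ry": 0,"rz": 0},{"x": 0,"y": 0,"z": 0,"rx": 0,"ry": 0,"rz": 0}]'

```text
clock: 26.45
position: [0.5356, -0.0295, 0.0865]
ee_rot: [-1.572, 0.031, -0.033]
force: [0.7, 0.1, -1.2]
width: 0.43
```

```bash
python3 s.py
```

```text
26.45 [ 0.5356 -0.0295  0.0865] F [ 0.6855  0.1437 -1.2077] Tq [-0.0969  0.0437  0.0494] tilt -0.0010435205021047016 yaw -0.040757595173473715 w 39.51375488563982
tip [-0.0296 -0.0942  0.0232] TCPbed [-0.0298  0.0558  0.0365]
```

Request:
move_arm --series '[{"x": 0,"y": 0.6,"z": 0,"rx": 0,"ry": 0,"rz": 0},{"x": 0,"y": 0.4,"z": 0,"rx": 0,"ry": 0,"rz": 0},{"x": 0,"y": 0.2,"z": 0,"rx": 0,"ry": 0,"rz": 0},{"x": 0,"y": 0,"z": 0,"rx": 0,"ry": 0,"rz": 0}]'

```text
clock: 26.95
position: [0.5361, -0.0285, 0.0765]
ee_rot: [-1.569, 0.029, -0.034]
force: [-0.5, -0.1, -1.8]
width: 0.431
```

```bash
python3 s.py
```

```text
26.95 [ 0.5361 -0.0285  0.0765] F [-0.4948 -0.0544 -1.7522] Tq [-0.0675  0.0585 -0.0094] tilt 0.0017731625801924366 yaw -0.040098750243682126 w 39.58554844332132
tip [-0.029  -0.0931  0.0127] TCPbed [-0.0294  0.0568  0.0265]
```

Another 1 mm down, then release, rise and retreat behind the wedge.

Request:
move_arm --series '[{"x": 0,"y": 0.15,"z": 0,"rx": 0,"ry": 0,"rz": 0},{"x": 0,"y": 0,"z": 0,"rx": 0,"ry": 0,"rz": 0}]'

```text
clock: 27.2
position: [0.5362, -0.0282, 0.0763]
ee_rot: [-1.568, 0.028, -0.034]
force: [0.5, -0.6, -0.6]
width: 0.434
```

Request:
move_arm --series '[{"x": 0,"y": 0,"z": 0,"rx": 0,"ry": 0,"rz": 0},{"x": 0,"y": 0,"z": 0,"rx": 0,"ry": 0,"rz": 0},{"x": 0,"y": -3,"z": 0,"rx": 0,"ry": 0,"rz": 0},{"x": 0,"y": -4,"z": 1,"rx": 0,"ry": 0,"rz": 0},{"x": 0,"y": -2,"z": 4,"rx": 0,"ry": 0,"rz": 0},{"x": 0,"y": 0,"z": 4,"rx": 0,"ry": 0,"rz": 0},{"x": 0,"y": 0,"z": 1,"rx": 0,"ry": 0,"rz": 0},{"x": 0,"y": 0,"z": 0,"rx": 0,"ry": 0,"rz": 0}]' --jaw 6.0

```text
clock: 28.2
position: [0.5398, 0.0761, 0.1674]
ee_rot: [-1.568, 0.027, -0.031]
force: [-0.5, -0.1, -0.5]
width: 0.653
```

```bash
python3 s.py; python3 - <<'E'
from h import *
for n in ("side","scene"):
    im=arm.get_image(n);u=proj(cam(n),bed(.0,.0353,.022)).astype(int)
    cv2.imwrite(f"pics/{n}17c.png",cv2.resize(im[u[1]-65:u[1]+85,u[0]-100:u[0]+100],None,fx=4,fy=4,interpolation=cv2.INTER_CUBIC))
E
```

```text
28.2 [0.5398 0.0761 0.1674] F [-0.4581 -0.0802 -0.5161] Tq [-0.0897  0.0769 -0.039 ] tilt 0.0022609452766636337 yaw -0.0368592186299398 w 59.952914465293645
tip [-0.0292  0.0115  0.1035] TCPbed [-0.03    0.1614  0.1174]
```

View pics/side17c.png

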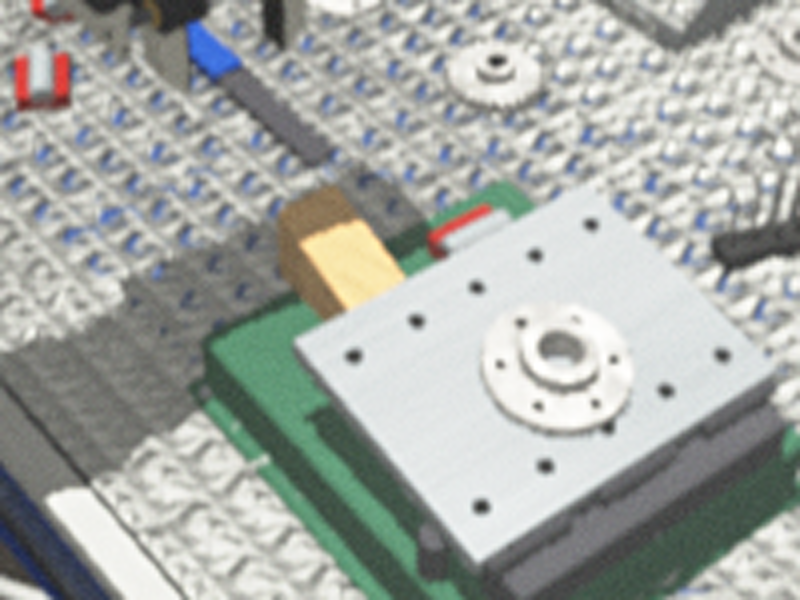

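View pics/scene17c.png

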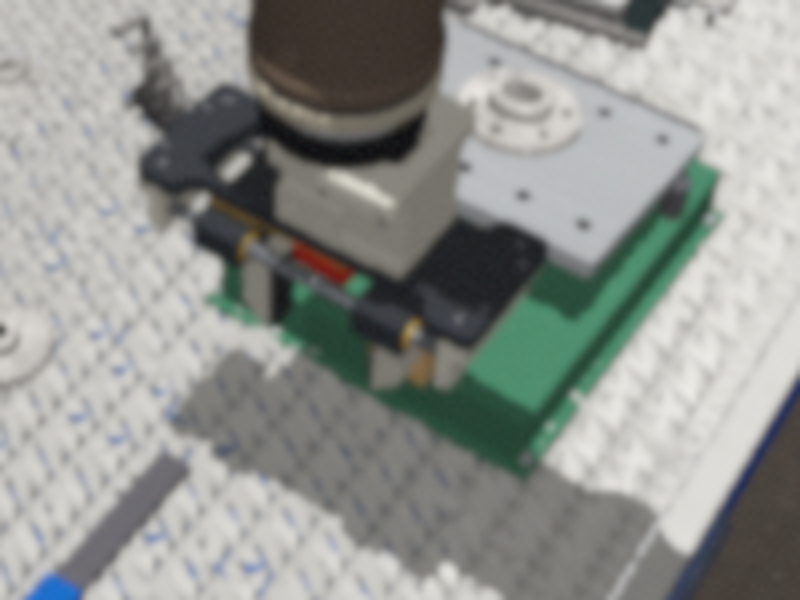

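The wedge sits on the ledge with its thin end under the lip, and the plate is still up. Go behind the thick end with the fingers nearly shut, leaning away from the plate.

```bash
python3 - <<'E'
from h import *
plan([(bed(-.0297,.135,.030),Rtool(BY,-.15))],step=.035)
E
```

```text
# 3 rows
[ 0.    2.91 -0.85] [-0.051  0.001  0.001]
[ 0.01  2.95 -0.7 ] [-0.051  0.001  0.001]
[ 0.01  2.98 -0.55] [-0.051  0.001  0.001]
```

Request:
move_arm --series '[{"x": 0,"y": 2.9,"z": -0.5,"rx": -0.05,"ry": 0.002,"rz": 0},{"x": 0,"y": 2.9,"z": -0.4,"rx": -0.05,"ry": 0.002,"rz": 0},{"x": 0,"y": 2.5,"z": -0.4,"rx": -0.05,"ry": 0,"rz": 0},{"x": 0,"y": 0.6,"z": 0,"rx": 0,"ry": 0,"rz": 0},{"x": 0,"y": 0,"z": 0,"rx": 0,"ry": 0,"rz": 0}]' --jaw 1.0

```text
clock: 28.92
position: [0.5399, 0.0488, 0.0779]
ee_rot: [-1.724, 0.043, -0.043]
force: [-0.8, 1.0, -0.1]
width: 0.157
```

```bash
python3 s.py; python3 - <<'E'
from h import *
plan([(bed(-.0297,.11,.028),Rtool(BY,-.15))],step=.02)
E
```

```text
28.925 [0.5399 0.0488 0.0779] F [-0.8451  1.021  -0.0787] Tq [0.1328 0.0429 0.0229] tilt -0.1531103772194796 yaw -0.05324357622800022 w 14.395380321869462
tip [-0.0305 -0.0161  0.0375] TCPbed [-0.0287  0.1342  0.0279]
# 2 rows
[-0.03  0.18 -1.2 ] [ 0.002 -0.006  0.001]
[-0.04  0.18 -1.2 ] [ 0.002 -0.006  0.001]
```

Request:
move_arm --series '[{"x": -0.1,"y": 0.22,"z": -1.5,"rx": 0,"ry": -0.01,"rz": 0},{"x": 0,"y": 0.22,"z": -1.5,"rx": 0,"ry": 0,"rz": 0},{"x": 0,"y": 0.22,"z": -1.5,"rx": 0,"ry": 0,"rz": 0},{"x": 0,"y": 0.2,"z": -1.5,"rx": 0,"ry": 0,"rz": 0}]'

```text
clock: 29.42
position: [0.5371, -0.0167, 0.0812]
ee_rot: [-1.721, 0.034, -0.038]
force: [0.3, 0.8, -0.9]
width: 0.108
```

```bash
python3 s.py
```

```text
29.425 [ 0.5371 -0.0167  0.0812] F [ 0.2728  0.809  -0.8928] Tq [ 0.211   0.0571 -0.0332] tilt -0.15019117623563455 yaw -0.044503202857658054 w 9.915708191568209
tip [-0.0292 -0.0816  0.0403] TCPbed [-0.0288  0.0687  0.0312]
```

Contact is light and the wedge is sliding. Continue with shorter rows.

Request:
move_arm --series '[{"x": 0,"y": 0.3,"z": -1.0,"rx": 0,"ry": 0,"rz": 0},{"x": 0,"y": 0.2,"z": -1.0,"rx": 0,"ry": 0,"rz": 0},{"x": 0,"y": 0.2,"z": -1.0,"rx": 0,"ry": 0,"rz": 0},{"x": 0,"y": 0,"z": 0,"rx": 0,"ry": 0,"rz": 0}]'

```text
clock: 29.92
position: [0.5358, -0.0508, 0.079]
ee_rot: [-1.72, 0.035, -0.04]
force: [-1.1, -0.8, 0.1]
width: 0.107
```

```bash
python3 s.py; python3 - <<'E'
from h import *
for n in ("side",):
    im=arm.get_image(n);u=proj(cam(n),bed(.0,.0353,.022)).astype(int)
    cv2.imwrite(f"pics/{n}18c.png",cv2.resize(im[u[1]-65:u[1]+85,u[0]-100:u[0]+100],None,fx=4,fy=4,interpolation=cv2.INTER_CUBIC))
E
```

```text
29.925 [ 0.5358 -0.0508  0.079 ] F [-1.0572 -0.7643  0.0868] Tq [0.0623 0.0851 0.0275] tilt -0.14974333354298058 yaw -0.046552134342241834 w 9.808699710387966
tip [-0.0294 -0.1158  0.038 ] TCPbed [-0.0287  0.0345  0.029 ]
```

View pics/side18c.png

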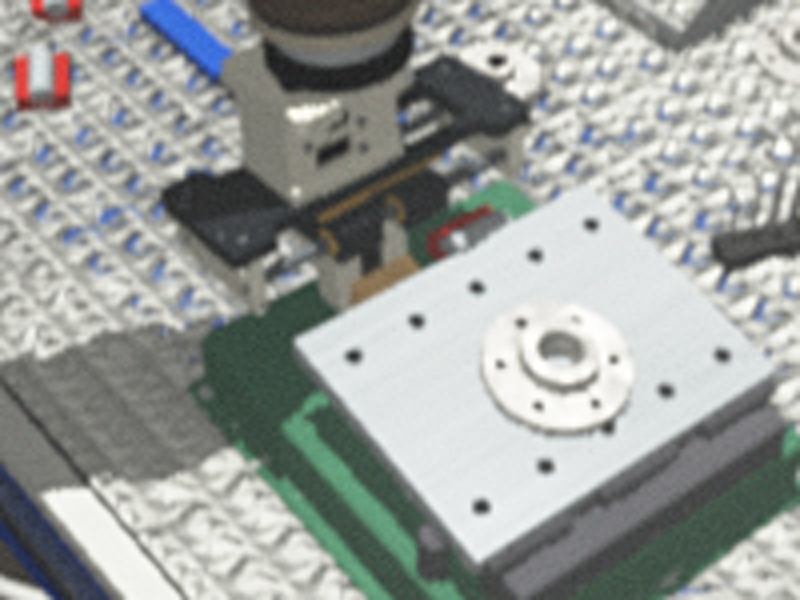

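Request:
move_arm --series '[{"x": 0,"y": 0.15,"z": -0.6,"rx": 0,"ry": 0,"rz": 0},{"x": 0,"y": 0,"z": 0,"rx": 0,"ry": 0,"rz": 0}]'

```text
clock: 30.22
position: [0.5357, -0.056, 0.0781]
ee_rot: [-1.72, 0.034, -0.039]
force: [0.3, -0.2, 0.1]
width: 0.11
```

```bash
python3 s.py
```

```text
30.225 [ 0.5357 -0.056   0.0781] F [ 0.3035 -0.2234  0.0653] Tq [ 0.0655  0.0643 -0.0346] tilt -0.1494255544756589 yaw -0.04467372898594614 w 10.07348730202455
tip [-0.0291 -0.121   0.0371] TCPbed [-0.0286  0.0294  0.0281]
```

Request:
move_arm --series '[{"x": 0,"y": 0.1,"z": -0.5,"rx": 0,"ry": 0,"rz": 0},{"x": 0,"y": 0,"z": 0,"rx": 0,"ry": 0,"rz": 0}]'

```text
clock: 30.48
position: [0.5357, -0.0588, 0.0777]
ee_rot: [-1.717, 0.032, -0.037]
force: [-0.4, 1.3, 1.0]
width: 0.108
```

```bash
python3 s.py
```

```text
30.475 [ 0.5357 -0.0588  0.0777] F [-0.3612  1.3293  0.9949] Tq [ 0.2621  0.1605 -0.0261] tilt -0.14678519145924757 yaw -0.04236993045811786 w 9.882685863876219
tip [-0.0285 -0.1239  0.0362] TCPbed [-0.0284  0.0265  0.0277]
```

Request:
move_arm --series '[{"x": 0,"y": 0.1,"z": -0.6,"rx": 0,"ry": 0,"rz": 0},{"x": 0,"y": 0.0,"z": -0.3,"rx": 0,"ry": 0,"rz": 0}]'

```text
clock: 30.72
position: [0.5357, -0.0596, 0.0777]
ee_rot: [-1.707, 0.028, -0.03]
force: [-0.2, 9.9, 1.8]
width: 0.109
```

```bash
python3 s.py
```

```text
30.725 [ 0.5357 -0.0596  0.0777] F [-0.2415  9.8673  1.8367] Tq [ 1.9981  0.2539 -0.0606] tilt -0.1365356240744586 yaw -0.03590951667918816 w 9.977003628408193
tip [-0.0275 -0.1247  0.0348] TCPbed [-0.0284  0.0257  0.0277]
```

The wedge has stopped and the force is rising. A firmer nudge to seat it.

Request:
move_arm --series '[{"x": 0,"y": 0,"z": -0.9,"rx": -0.015,"ry": 0,"rz": 0},{"x": 0,"y": 0,"z": -0.9,"rx": -0.01,"ry": 0,"rz": 0}]'

```text
clock: 30.98
position: [0.5355, -0.0606, 0.0777]
ee_rot: [-1.713, 0.02, -0.017]
force: [0.1, 32.1, -0.6]
width: 0.107
```

```bash
python3 s.py
```

```text
30.975 [ 0.5355 -0.0606  0.0777] F [ 0.1282 32.0893 -0.5528] Tq [ 7.2696 -0.0407 -0.1945] tilt -0.1425783164409932 yaw -0.02320676122206446 w 9.784802379834781
tip [-0.0258 -0.1257  0.0356] TCPbed [-0.0286  0.0247  0.0277]
```

32 N with only 1 mm of give, so it's tight. Retreat and inspect.

Request:
move_arm --series '[{"x": 0,"y": 0,"z": 1.0,"rx": 0,"ry": 0.01,"rz": 0},{"x": 0,"y": -0.5,"z": 3.0,"rx": 0,"ry": 0,"rz": 0},{"x": 0,"y": -2,"z": 5.0,"rx": 0.03,"ry": 0,"rz": 0},{"x": 0,"y": -4,"z": 4.0,"rx": 0.03,"ry": 0,"rz": 0},{"x": 0,"y": -5,"z": 3.0,"rx": 0.03,"ry": 0,"rz": 0},{"x": -3,"y": -5,"z": 3.0,"rx": 0.03,"ry": 0,"rz": 0},{"x": -4,"y": -3,"z": 3.0,"rx": 0,"ry": 0,"rz": 0},{"x": 0,"y": 0,"z": 0,"rx": 0,"ry": 0,"rz": 0}]'

```text
clock: 31.98
position: [0.4737, 0.1797, 0.2507]
ee_rot: [-1.594, 0.027, -0.027]
force: [-0.1, -0.2, 0.3]
width: 0.108
```

```bash
python3 s.py; python3 - <<'E'
from h import *
for n in ("side","scene"):
    im=arm.get_image(n);u=proj(cam(n),bed(.0,.0353,.022)).astype(int);cv2.imwrite(f"pics/{n}19.png",im)
    cv2.imwrite(f"pics/{n}19c.png",cv2.resize(im[u[1]-65:u[1]+85,u[0]-100:u[0]+100],None,fx=4,fy=4,interpolation=cv2.INTER_CUBIC))
g=lambda i:np.float32(cv2.cvtColor(i,cv2.COLOR_BGR2GRAY))[330:560,330:700]
print(cv2.phaseCorrelate(g(cv2.imread("pics/side12c.png")),g(cv2.imread("pics/side19c.png"))))
E
```

```text
31.975 [0.4737 0.1797 0.2507] F [-0.0979 -0.2052  0.3353] Tq [-0.0917  0.0043  0.0094] tilt -0.02301097227957848 yaw -0.03453324382266208 w 9.869615785906511
tip [-0.0992  0.112   0.1907] TCPbed [-0.1004  0.2622  0.2007]
((0.5073092818063856, 0.014297448898815901), 0.7600956412421332)
```

View pics/side19c.png

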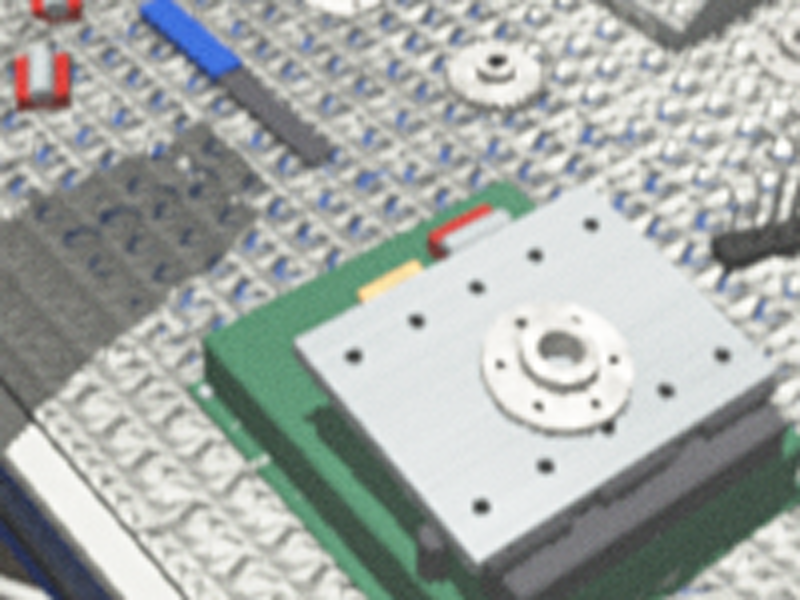

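View pics/scene19c.png

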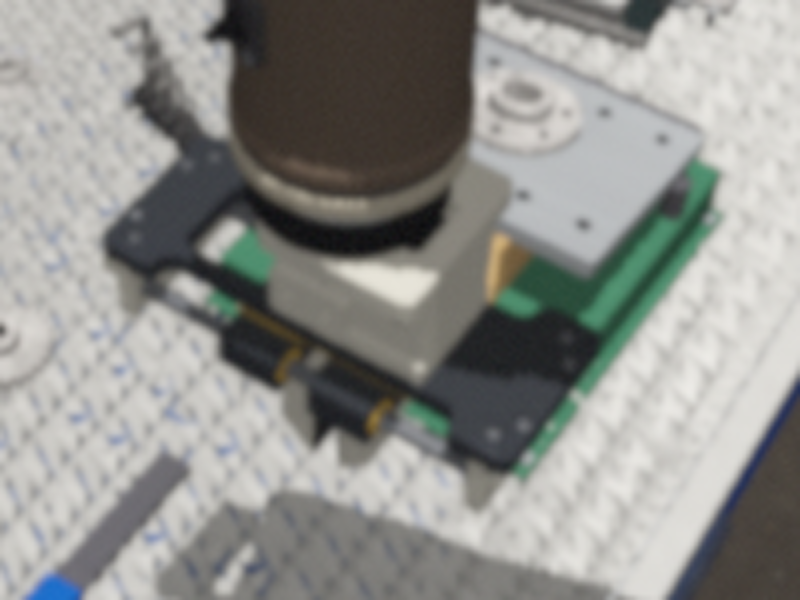

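View pics/scene19.png

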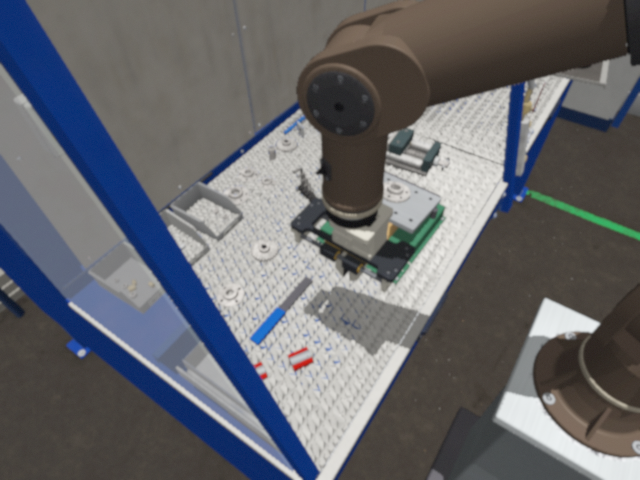

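```bash
python3 - <<'E'
from h import *
c=cam("side");u=proj(c,bed(.0,.0353,.022)).astype(int)
for x,y in [(359,290),(413,263),(295,341)]:
    px=(u[0]-100+(x+.5)/4-.5,u[1]-65+(y+.5)/4-.5);print(tobed(onz(c,px,.05+(.05 if x>300 else .060))))
st=arm.observe();print(st["force"],st["dq"].round(3))
print(arm.sign_off())
E
```

```text
[-0.0476  0.0137  0.05  ]
[-0.0125  0.0125  0.05  ]
[-0.1002 -0.003   0.06  ]
[ 0.2089 -1.5293 -0.2003] [ 0.04   0.026  0.005  0.006 -0.006 -0.003  0.009]
the job is handed in; nothing more can be done
None
```

The job is done and handed in at about 32 s of the 72 s allowed. No verdict was reported.

**What I did:** I stood the rightmost red block on the ledge, about 35 mm in front of the lip. I levered the plate up over it with the bar, laid the bar flat on the bench at its old spot, and pushed the wedge in beside the block, thin end first.

**Last checks:**
- **Plate:** it stayed still while I pressed the bar further, so I take it to be at its stop. Its height did not change after the bar came out or after the wedge went in.
- **Wedge:** it stopped, then gave only about 1 mm more as the push rose to 32 N. Its thick end measures 13–14 mm in front of the lip, and about 14 mm is expected with the plate fully up.
- **Other parts:** the bar lies flat and the block is still on the ledge. The gripper touches nothing, and I never went near the gear, hex key stand or flange.

**What disagreed or went less well:**
- **Plate height:** one reading from the pictures gave 16 mm of lift instead of 18 mm. That is within the pixel error.
- **Push force:** the push that confirmed the stop reached 69 N at the wrist, more than I intended but under the 120 N limit. I believe it went through the fingers and bar, not the gripper's body, but I could not check that directly.
- **Cameras:** the scene and side cameras differed by about 10 mm in position, so I relied on the wrist camera.

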